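Hang the bridge clamp and set the shafts flat-up in V-blocks

ROBOT

A 7-joint arm with a two-finger parallel gripper is mounted at the origin on a cart in front of the work surface, level with it; the furniture and walls round the work are solid. World frame = base frame: x ahead of the robot, y to its left, z up, the work surface at z = 0. Lengths are in m, angles in rad, forces in N, time in s.
With the tool pointing down it reaches from about 0.425 to 0.95 m from the base axis. Payload 16.7 kg.
Tool frame: the origin (TCP) lies midway between the tips of the shut fingers; the grasp point (between the pads) lies r.hold_point_z behind it (r.hold_point_z is the distance from the TCP to the grasp point, in m); z points along the fingers, y is the line along which they close (so a half turn about z gives the same grasp; the last joint's range is limited). The gripper opens to 94 mm and grips with 3 to 60 N. Pads are 16 mm wide; open, the fingers measure 119 mm over their backs; the gripper's body (75 mm by 177 mm) begins 78 mm behind the grasp point.
Start: joints at [-1.369, 0.426, 0.074, 1.606, -0.034, 1.111, -0.067], TCP at [0.232, 0.634, 0.177] pointing down, gripper open.
Joint ranges: [-2.85, 2.85], [-0.5, 2.14], [-1.23, 1.37], [0.21, 2.46], [-1.02, 4.16], [0.16, 2.05], [-2.73, 2.73]. Speed limits (rad/s): [1.89, 1.89, 2.39, 2.39, 3.01, 3.01, 3.01].

INTERFACE

Orientations are given as a unit quaternion [w, x, y, z].
In Python, from workcell import status, eyes, r gives the robot as it stands.
- The arm moves only by the tool play_rows, never from a script. Its argument "series" is a list that holds one entry, the list of rows, each a list of 7 numbers: the shift along the tool's x, y, z each as a share of 0.4 m, from -1 to 1, then the turn, a rotation vector about the tool's x, y, z each as a share of 30 degrees, from -1 to 1, then the closure, from -1 (fully open) to 1 (shut). A call has 1 to 12 rows; each row is the pose to reach, as a shift and turn from the pose commanded when the call began, along the tool's axes at that moment; what a row does not reach only later rows make up. A row lasts 1/12 s, in which the tool goes at most 41.7 mm and 7.16 degrees, less where a joint would pass 70% of its speed; a pose out of reach is approached as far as the arm can. A call with a number of a shift or a turn outside -1 to 1 is refused whole. A call with a gripper value outside its range is refused whole. The fingers move at their own pace and stop on an object; the grip force is fixed at half the most. Time passes only in rows, so rows that repeat a pose let the fingers close. It gives the time, the measured TCP pose, the force, the opening and the grip force at its end, in the units of the state.
- status.state(): the state, without advancing time (a new reading comes with each control period).
- eyes.read_camera(name): name is "scene" or "top"; returns a dict with "frame" (384x512x3 uint8, blue, green, red), "z_map" (384x512 float32, m along the optical axis (not along the pixel's ray), 0 where there is no reading), "fx", "fy", "cx", "cy" (pixels), "eye" and "orientation" of the camera in the world. Camera axes: x right, y down, z forward; pixel columns grow to the right and rows downward; lengths in m; the calibration is good to about 2 mm. A picture is of the moment at which its call begins.
- r.sign_off(): hands the job in; it is judged then, once.
The state is a dict: "time_s": time; "joint_positions": joint angles; "qd": joint speeds; "effort": joint torques, N m; "tcp_pos": TCP position; "eef_rot": TCP orientation; "force": force on the tool from outside, world axes, zero at the start; "wrist_torque": the same for the moment, N m; "finger_gap": finger opening in m; "grip_force": force on a finger pad.
Only numpy, scipy, OpenCV 4.12 (cv2) and the standard library are available. Lean on these libraries where they do the work, as an engineer would, in place of code of your own. Each camera call takes 0.05 s, during which the arm holds its last target. There are 200 camera calls.

TASK

First lift the bridge clamp off its V-block and hang it by its eye on the peg of the stand. Then lay every steel shaft that is on the bench in a V-block, one to a block, about centred along the groove, and roll each one in its groove until the milled flat at its end faces straight up, ready for marking out. Do not push the glass dish or the small bottle about.

Things in the scene. Friction and masses are not known exactly. Their poses are not given: they have to be found in the camera images.
- vblock_0: One of three alike dark steel V-blocks, fixed to the bench. Origin: centre of its underside; y along the groove, z up. Base plate 76 (x) x 84 (y) x 10 mm; two saddles 64 mm wide in x, 15 mm thick, at y = -39 to -24 and 24 to 39 mm, with a free gap of 48 mm between them for fingers; each has a 90 degree V whose flanks end 65 mm above the bench. Only one shaft fits.
- vblock_0_groove (a point): Middle of this block's groove, 62 mm above its origin, axes as the block's: the point where the middle of a shaft lying home comes, its axis along y; its two collars then stand just outside the saddles, with 5 mm of play either way. The shaft's milled end may be at either end.
- vblock_1: One of three alike dark steel V-blocks, fixed to the bench. Origin: centre of its underside; y along the groove, z up. Base plate 76 (x) x 84 (y) x 10 mm; two saddles 64 mm wide in x, 15 mm thick, at y = -39 to -24 and 24 to 39 mm, with a free gap of 48 mm between them for fingers; each has a 90 degree V whose flanks end 65 mm above the bench. Only one shaft fits.
- vblock_1_groove (a point): Middle of this block's groove, 62 mm above its origin, axes as the block's: the point where the middle of a shaft lying home comes, its axis along y; its two collars then stand just outside the saddles, with 5 mm of play either way. The shaft's milled end may be at either end.
- vblock_2: One of three alike dark steel V-blocks, fixed to the bench. Origin: centre of its underside; y along the groove, z up. Base plate 76 (x) x 84 (y) x 10 mm; two saddles 64 mm wide in x, 15 mm thick, at y = -39 to -24 and 24 to 39 mm, with a free gap of 48 mm between them for fingers; each has a 90 degree V whose flanks end 65 mm above the bench. Only one shaft fits.
- vblock_2_groove (a point): Middle of this block's groove, 62 mm above its origin, axes as the block's: the point where the middle of a shaft lying home comes, its axis along y; its two collars then stand just outside the saddles, with 5 mm of play either way. The shaft's milled end may be at either end.
- shaft_0: One of up to four alike bright steel shafts (None if absent), 132 mm long, 26 mm round, 0.25 kg, starting on the bench in front of the V-blocks. Origin: on the axis, midway between two hexagon collars (34 mm across flats, 8 mm thick, inner faces at x = -44 and 44 mm) on which it lies, axis 17 mm up. x runs along it; grip it between the collars. z points out of the flat: up when the flat faces up.
- shaft_0_flat (a point): Centre of this shaft's milled flat, at x = 63, z = 8 mm: the end beyond one collar, x = 52 to 74 mm, is cut flat 8 mm from the axis, 21 mm wide, with a dark dimple 9 mm across; the other end, at x = -58 mm, is round. A corner of each hexagon points the way the flat faces. In a groove friction holds the shaft at any roll.
- shaft_1: One of up to four alike bright steel shafts (None if absent), 132 mm long, 26 mm round, 0.25 kg, starting on the bench in front of the V-blocks. Origin: on the axis, midway between two hexagon collars (34 mm across flats, 8 mm thick, inner faces at x = -44 and 44 mm) on which it lies, axis 17 mm up. x runs along it; grip it between the collars. z points out of the flat: up when the flat faces up.
- shaft_1_flat (a point): Centre of this shaft's milled flat, at x = 63, z = 8 mm: the end beyond one collar, x = 52 to 74 mm, is cut flat 8 mm from the axis, 21 mm wide, with a dark dimple 9 mm across; the other end, at x = -58 mm, is round. A corner of each hexagon points the way the flat faces. In a groove friction holds the shaft at any roll.
- shaft_2: One of up to four alike bright steel shafts (None if absent), 132 mm long, 26 mm round, 0.25 kg, starting on the bench in front of the V-blocks. Origin: on the axis, midway between two hexagon collars (34 mm across flats, 8 mm thick, inner faces at x = -44 and 44 mm) on which it lies, axis 17 mm up. x runs along it; grip it between the collars. z points out of the flat: up when the flat faces up.
- shaft_2_flat (a point): Centre of this shaft's milled flat, at x = 63, z = 8 mm: the end beyond one collar, x = 52 to 74 mm, is cut flat 8 mm from the axis, 21 mm wide, with a dark dimple 9 mm across; the other end, at x = -58 mm, is round. A corner of each hexagon points the way the flat faces. In a groove friction holds the shaft at any roll.
- shaft_3: One of up to four alike bright steel shafts (None if absent), 132 mm long, 26 mm round, 0.25 kg, starting on the bench in front of the V-blocks. Origin: on the axis, midway between two hexagon collars (34 mm across flats, 8 mm thick, inner faces at x = -44 and 44 mm) on which it lies, axis 17 mm up. x runs along it; grip it between the collars. z points out of the flat: up when the flat faces up.
- shaft_3_flat (a point): Centre of this shaft's milled flat, at x = 63, z = 8 mm: the end beyond one collar, x = 52 to 74 mm, is cut flat 8 mm from the axis, 21 mm wide, with a dark dimple 9 mm across; the other end, at x = -58 mm, is round. A corner of each hexagon points the way the flat faces. In a groove friction holds the shaft at any roll.
- bridge_clamp: Aluminium bridge clamp, 0.2 to 0.33 kg, a flat upright frame 60 (x) x 18 (y) x 176 (z) mm. Origin: centre of its underside. It starts standing on one V-block's base plate, between the saddles and across the groove, so that no shaft can be laid there. Two legs (x = +-18 to 30, z = 0 to 92 mm), cross bar (z = 92 to 108 mm), above it the eye and the grip block.
- bridge_clamp_eye (a point): Centre of the clamp's square eye, 125 mm above its origin, axes as the clamp's. The eye is 30 mm wide (x), z = 108 to 142 mm, and runs right through along y. Above it a solid grip block, 50 mm wide (x), 18 mm thick (y), z = 142 to 176 mm, to be gripped across y.
- peg_stand: Steel stand, fixed to the bench at the left. Origin: centre of its underside; foot 100 x 100 x 12 mm, a post of 12 mm diameter at the origin, 205 mm high. From its top a round level peg of 8 mm diameter leaves along -x, its axis at z = 205 mm, 85 mm long; a further 9 mm at the tip bends up by 7 mm. Nothing stands above the peg.
- peg_mid (a point): On the peg's axis, 52 mm from the post's axis, 205 mm above the bench; axes as the stand's (the peg points to -x). A clamp hung on the peg has its eye's centre about 13 mm below the peg's axis.
- glass_dish: Bystander: clear glass dish, 77 mm across, 16 mm high, towards the back of the bench. Origin: centre of its underside.
- resin_bottle: Bystander: small white bottle with a blue cap, 42 mm across, 64 mm high, at the front of the bench. Origin: centre of its underside.
Not all that is in view belongs to the job. Leave any purple look-alike of the shaft_0 alone.

How it is judged:
On the way:
1. the bridge clamp hangs by its eye on the peg, let go of (x of bridge_clamp_eye in the frame of peg_stand between -0.088 and -0.012 m and y of bridge_clamp_eye in the frame of peg_stand between -0.014 and 0.014 m and z of bridge_clamp_eye in the frame of peg_stand between 0.182 and 0.204 m and angle between bridge_clamp's own z axis and vertical below 0.3 rad and contact force between bridge_clamp and peg_stand above 0.5 N and contact force between bridge_clamp and the fingers below 0.1 N), for 0.3 s.
At the end, for the whole second after the job is handed in: The bridge clamp hangs from the peg through its eye, upright within 17 degrees. Every shaft present lies home in the groove of a V-block (axis within 4 mm of the groove's, middle within 9 mm of the block's middle along the groove), at rest, with its flat facing up within 8 degrees (all of step 1 and ((x of shaft_0 in the frame of vblock_0 between -0.004 and 0.004 m and y of shaft_0 in the frame of vblock_0 between -0.009 and 0.009 m and z of shaft_0 in the frame of vblock_0 between 0.058 and 0.066 m and angle between the x axis of shaft_0 and the y axis of vblock_0, either way round below 0.1 rad) or (x of shaft_0 in the frame of vblock_1 between -0.004 and 0.004 m and y of shaft_0 in the frame of vblock_1 between -0.009 and 0.009 m and z of shaft_0 in the frame of vblock_1 between 0.058 and 0.066 m and angle between the x axis of shaft_0 and the y axis of vblock_1, either way round below 0.1 rad) or (x of shaft_0 in the frame of vblock_2 between -0.004 and 0.004 m and y of shaft_0 in the frame of vblock_2 between -0.009 and 0.009 m and z of shaft_0 in the frame of vblock_2 between 0.058 and 0.066 m and angle between the x axis of shaft_0 and the y axis of vblock_2, either way round below 0.1 rad)) and angle between each of shaft_0, shaft_1, shaft_2, shaft_3's own z axis and vertical below 0.14 rad and linear speed of each of shaft_0, shaft_1, shaft_2, shaft_3 below 0.02 m/s and ((x of shaft_1 in the frame of vblock_0 between -0.004 and 0.004 m and y of shaft_1 in the frame of vblock_0 between -0.009 and 0.009 m and z of shaft_1 in the frame of vblock_0 between 0.058 and 0.066 m and angle between the x axis of shaft_1 and the y axis of vblock_0, either way round below 0.1 rad) or (x of shaft_1 in the frame of vblock_1 between -0.004 and 0.004 m and y of shaft_1 in the frame of vblock_1 between -0.009 and 0.009 m and z of shaft_1 in the frame of vblock_1 between 0.058 and 0.066 m and angle between the x axis of shaft_1 and the y axis of vblock_1, either way round below 0.1 rad) or (x of shaft_1 in the frame of vblock_2 between -0.004 and 0.004 m and y of shaft_1 in the frame of vblock_2 between -0.009 and 0.009 m and z of shaft_1 in the frame of vblock_2 between 0.058 and 0.066 m and angle between the x axis of shaft_1 and the y axis of vblock_2, either way round below 0.1 rad)) and ((x of shaft_2 in the frame of vblock_0 between -0.004 and 0.004 m and y of shaft_2 in the frame of vblock_0 between -0.009 and 0.009 m and z of shaft_2 in the frame of vblock_0 between 0.058 and 0.066 m and angle between the x axis of shaft_2 and the y axis of vblock_0, either way round below 0.1 rad) or (x of shaft_2 in the frame of vblock_1 between -0.004 and 0.004 m and y of shaft_2 in the frame of vblock_1 between -0.009 and 0.009 m and z of shaft_2 in the frame of vblock_1 between 0.058 and 0.066 m and angle between the x axis of shaft_2 and the y axis of vblock_1, either way round below 0.1 rad) or (x of shaft_2 in the frame of vblock_2 between -0.004 and 0.004 m and y of shaft_2 in the frame of vblock_2 between -0.009 and 0.009 m and z of shaft_2 in the frame of vblock_2 between 0.058 and 0.066 m and angle between the x axis of shaft_2 and the y axis of vblock_2, either way round below 0.1 rad)) and ((x of shaft_3 in the frame of vblock_0 between -0.004 and 0.004 m and y of shaft_3 in the frame of vblock_0 between -0.009 and 0.009 m and z of shaft_3 in the frame of vblock_0 between 0.058 and 0.066 m and angle between the x axis of shaft_3 and the y axis of vblock_0, either way round below 0.1 rad) or (x of shaft_3 in the frame of vblock_1 between -0.004 and 0.004 m and y of shaft_3 in the frame of vblock_1 between -0.009 and 0.009 m and z of shaft_3 in the frame of vblock_1 between 0.058 and 0.066 m and angle between the x axis of shaft_3 and the y axis of vblock_1, either way round below 0.1 rad) or (x of shaft_3 in the frame of vblock_2 between -0.004 and 0.004 m and y of shaft_3 in the frame of vblock_2 between -0.009 and 0.009 m and z of shaft_3 in the frame of vblock_2 between 0.058 and 0.066 m and angle between the x axis of shaft_3 and the y axis of vblock_2, either way round below 0.1 rad))); the robot touches nothing.
It fails at once if the glass dish is pushed more than 30 mm (distance of glass_dish from where it was at the start of the episode above 0.03 m).
It fails at once if the small bottle is pushed more than 30 mm (distance of resin_bottle from where it was at the start of the episode above 0.03 m).
Of shaft_0, shaft_1, shaft_2, shaft_3 only 2 to 3 are there at a start; the rules pass over those that are not, and their reading is None.
At some moment in a run one of shaft_0, shaft_1, shaft_2, shaft_3 may be knocked a few centimetres aside while the robot is not near it.
It also fails if it takes over 210 s, if anything falls off the work surface, if the arm or the gripper's body presses on something with over 40 N, if the wrist force passes 120 N, or if a joint passes its speed limit or range.

## Working session

There is one attempt and no reset: what is moved stays moved. The work goes in short steps, Python scripts to look and compute and a tool call to move; the robot and the scene stay as the last step left them, time stands still between calls to the robot, and variables do not carry over. Pictures are saved under pics/ and viewed, at most 14 in all, crops included, and the job is handed in when it is done.

Besides the shell and the picture viewer there is one more tool, called after "Call:" by a JSON object that holds its "fn" and its "kwargs", one argument or row to a line. play_rows: Moves the arm, as the interface text tells. Its arguments: {"type":"object","properties":{"series":{"type":"array"}},"required":["series"]}

```bash
ls; mkdir -p pics; cat > h.py <<'E'
import numpy as np, cv2
from scipy.spatial.transform import Rotation as R
from workcell import status, eyes, r
def Rq(q): return R.from_quat([q[1],q[2],q[3],q[0]])
class Cam:
    def __init__(s,name):
        d=eyes.read_camera(name); s.d=d; s.im=d["frame"]; s.z=d["z_map"]
        s.M=Rq(d["orientation"]).as_matrix(); s.e=np.array(d["eye"])
        v,u=np.mgrid[:384,:512]
        ray=np.dstack([(u-d["cx"])/d["fx"],(v-d["cy"])/d["fy"],np.ones_like(u,float)])
        s.P=(ray*s.z[...,None])@s.M.T+s.e
    def ray(s,u,v,h):
        d=s.d; k=s.M@[(u-d["cx"])/d["fx"],(v-d["cy"])/d["fy"],1]
        return s.e+k*(h-s.e[2])/k[2]
    def px(s,p):
        d=s.d; c=s.M.T@(np.array(p)-s.e); return d["fx"]*c[0]/c[2]+d["cx"],d["fy"]*c[1]/c[2]+d["cy"]
def st():
    s=status.state(); print("t",round(s["time_s"],2),"tcp",np.round(s["tcp_pos"],4),"gap",round(s["finger_gap"],4),"F",np.round(s["force"],1),"grip",s["grip_force"]); print("R",np.round(Rq(s["eef_rot"]).as_matrix(),3).tolist()); return s
E
python3 - <<'E'
from h import *
s=st(); print(r.hold_point_z, s["joint_positions"])
for n in ("scene","top"):
    c=Cam(n); print(n,c.e,c.M.round(3).tolist(),c.d["fx"]); cv2.imwrite(f"pics/{n}0.png",cv2.resize(c.im,(800,600),interpolation=cv2.INTER_CUBIC)); np.save(f"{n}0.npy",c.P)
E
```

```text
pics
t 0.0 tcp [0.2318 0.6334 0.1763] gap 0.0942 F [-0.1 -0.3 -0. ] grip 0.0
R [[-0.939, 0.344, -0.0], [0.344, 0.939, -0.001], [-0.0, -0.001, -1.0]]
0.0188 [-1.36952514  0.42674005  0.07382846  1.60662164 -0.03411247  1.11078728
 -0.0670898 ]
scene [-0.21091548 -0.49702324  1.09384793] [[0.558, -0.604, 0.569], [-0.83, -0.4, 0.389], [-0.007, -0.69, -0.724]] 439.2740145112775
top [0.37811119 0.05363226 1.48614047] [[0.012, -0.991, 0.133], [-1.0, -0.015, -0.018], [0.02, -0.132, -0.991]] 466.45332090720865
```

View pics/scene0.png

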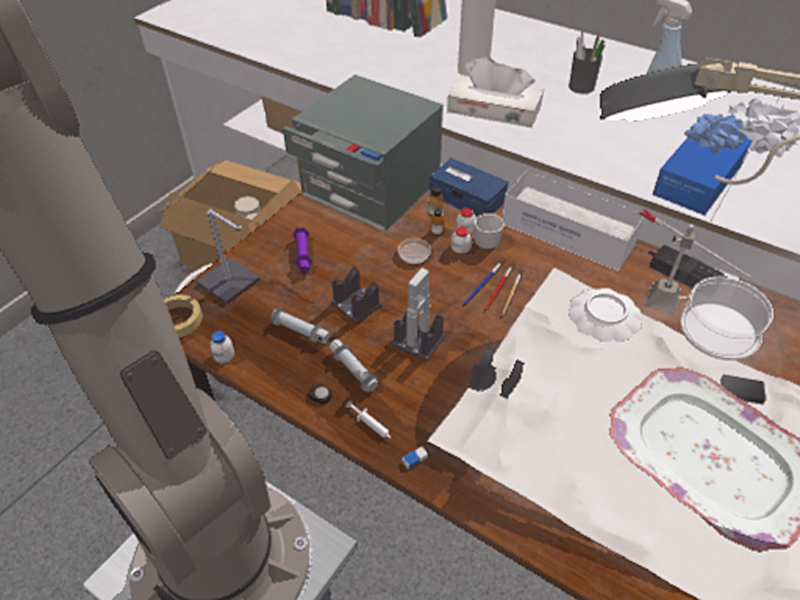

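View pics/top0.png

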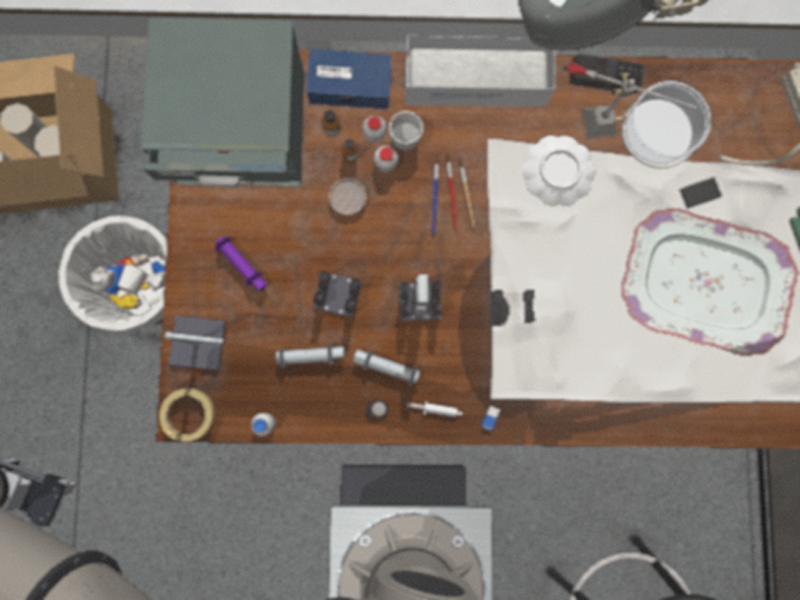

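The views show two bright shafts, at top-picture pixels (310,355) and (387,366). The V-blocks are at (338,293), (420,300, with the clamp on it) and (515,307, on the paper). The stand is at (197,343) with its peg pointing to -y. The purple decoy is at (240,263). Next I'll measure these and zoom in on the shafts.

```bash
cat > m.py <<'E'
from h import *
t=Cam("top"); s=Cam("scene")
def crop(c,u,v,w,h,k): return cv2.resize(c.im[v:v+h,u:u+w],(w*k,h*k),interpolation=cv2.INTER_CUBIC)
a=np.vstack([np.hstack([crop(t,172,215,50,37,8),crop(t,222,215,50,37,8)]),np.hstack([crop(s,168,190,50,37,8),crop(s,203,212,50,37,8)])])
cv2.imwrite("pics/cr0.png",a)
def rect(m,name):
    p=np.vstack([c.P[(c.P[...,2]>m[4])&(c.P[...,2]<m[5])&(c.P[...,0]>m[0])&(c.P[...,0]<m[1])&(c.P[...,1]>m[2])&(c.P[...,1]<m[3])] for c in (t,)])
    if len(p)<3: print(name,len(p));return
    q=cv2.minAreaRect((p[:,:2]*1000).astype(np.float32)); print(name,len(p),"med",p.mean(0).round(4),"rect",np.round(q[0],1),np.round(q[1],1),round(q[2],1))
for n,(u,v) in dict(L=(216,187),M=(269,192),Rr=(329,196),sL=(198,227),sR=(247,234)).items(): print(n,t.ray(u,v,.06 if n[0]!='s' else .017).round(3), t.P[v,u].round(3))
g=t.ray(216,187,.06)
for n,(u,v) in dict(L=(216,187),M=(269,192),Rr=(329,196)).items():
    g=t.ray(u,v,.06)
    rect((g[0]-.06,g[0]+.06,g[1]-.06,g[1]+.06,.045,.075),n)
    rect((g[0]-.06,g[0]+.06,g[1]-.07,g[1]+.07,.005,.075),n+"base")
    rect((g[0]-.06,g[0]+.06,g[1]-.07,g[1]+.07,.14,.2),n+"clamp")
for n,(u,v) in dict(sL=(198,227),sR=(247,234)).items():
    g=t.ray(u,v,.02); rect((g[0]-.08,g[0]+.06,g[1]-.08,g[1]+.08,.01,.045),n)
f=t.ray(126,220,.01); print(f)
rect((f[0]-.1,f[0]+.1,f[1]-.1,f[1]+.1,.005,.02),"foot"); rect((f[0]-.1,f[0]+.1,f[1]-.1,f[1]+.15,.19,.22),"peg")
np.save("t.npy",t.P);np.save("s.npy",s.P)
E
python3 m.py
```

```text
L [0.569 0.15  0.06 ] [0.576 0.154 0.009]
M [ 0.556 -0.013  0.06 ] [ 0.54  -0.007  0.187]
Rr [ 0.546 -0.199  0.06 ] [ 0.552 -0.207  0.017]
sL [0.448 0.206 0.017] [0.447 0.206 0.025]
sR [0.428 0.052 0.017] [0.427 0.052 0.031]
L 212 med [0.5735 0.1564 0.058 ] rect [573.5 155.7] [78.1 64. ] 77.0
Lbase 673 med [0.5714 0.1562 0.0266] rect [569.3 150.7] [136.5 118.5] 89.8
Lclamp 0
M 206 med [ 0.5607 -0.0122  0.0586] rect [561.4 -12.1] [64.1 77.7] 2.2
Mbase 539 med [ 0.5572 -0.0112  0.0306] rect [556.5 -14.4] [140.9 114.4] 87.6
Mclamp 122 med [ 0.5608 -0.009   0.1823] rect [562.1  -9.6] [49.3 17.2] 2.6
Rr 213 med [ 0.5493 -0.1981  0.0584] rect [ 549.1 -198.3] [63.2 79.8] 1.1
Rrbase 1249 med [ 0.5436 -0.2106  0.0229] rect [ 546.9 -200.3] [118.4 137.4] 0.3
Rrclamp 0
sL 362 med [0.4472 0.2078 0.0268] rect [448.3 206.4] [ 38.1 130.6] 4.4
sR 417 med [0.4196 0.0522 0.0258] rect [403.3  45.6] [146.6 108.8] 88.9
[0.46709498 0.43371771 0.01      ]
foot 961 med [0.4683 0.4328 0.0112] rect [467.  421.4] [199.1 174.5] 0.1
peg 114 med [0.4663 0.393  0.208 ] rect [465.5 391.4] [102.5  11.5] 83.2
```

View pics/cr0.png

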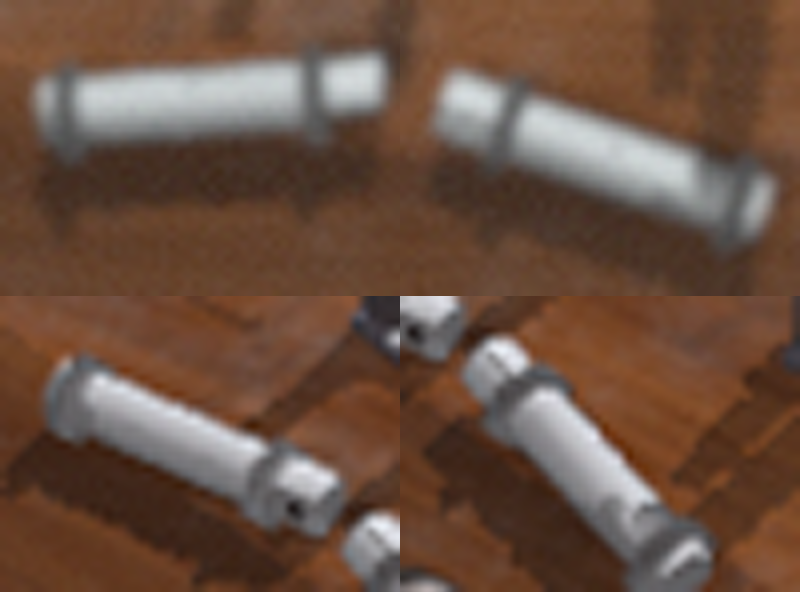

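The left shaft's milled end is at -y with the dimple towards the robot, at crop pixel (297,510). The right shaft's milled end is at +y, at crop pixel (490,360). I'll work out the roll from the depth profiles.

```bash
cat > sh.py <<'E'
from h import *
def shaft(cams,g,rad=.085,zlo=.008,zhi=.04,ax0=None,verbose=True,z0=.017):
    P=np.vstack([c.P.reshape(-1,3) for c in cams]); cam=np.concatenate([np.full(c.P[...,0].size,i) for i,c in enumerate(cams)])
    k=(np.hypot(P[:,0]-g[0],P[:,1]-g[1])<rad)&(P[:,2]>zlo)&(P[:,2]<zhi); P=P[k];cam=cam[k]
    T=P[(P[:,2]>z0+.006)&(cam==0)]
    q=cv2.minAreaRect((T[:,:2]*1000).astype(np.float32)); 
    w,h=q[1]; a=np.deg2rad(q[2]+(0 if w>h else 90)); d=np.array([np.cos(a),np.sin(a)])
    if d[1]<0:d=-d
    n=np.array([d[1],-d[0]])  # n ~ +x when d ~ +y
    rel=P[:,:2]-np.array(q[0])/1000
    s=rel@d; x=rel@n
    if verbose: print("rect",np.round(q[0],1),np.round(q[1],1),"dir deg",round(np.degrees(np.arctan2(d[1],d[0])),1),"s range",np.percentile(s[abs(x)<.014],[.5,99.5]).round(4))
    return P,cam,s,x,d,n,q
if __name__=="__main__":
    t=Cam("top"); sc=Cam("scene")
    for g in [(.448,.206),(.428,.052)]:
        P,cam,s,x,d,n,q=shaft([t,sc],g)
        for i in (0,1):
          for lo in np.arange(-.072,.072,.008):
            k=(s>lo)&(s<lo+.008)&(abs(x)<.022)&(cam==i)
            if k.sum()<4: continue
            b=[f"{1000*np.median(P[k&(x>xx-.002)&(x<xx+.002),2]):.0f}" if (k&(x>xx-.002)&(x<xx+.002)).sum() else "--" for xx in np.arange(-.018,.019,.004)]
            print(i,round(lo*1000),b)
E
python3 sh.py
```

```text
rect [447.6 206.8] [ 34.2 128.3] dir deg 92.6 s range [-0.0664  0.0641]
0 -72 ['--', '--', '--', '14', '10', '--', '32', '32', '--', '--']
0 -64 ['--', '--', '--', '26', '26', '31', '33', '24', '28', '--']
0 -56 ['--', '--', '--', '28', '24', '31', '29', '26', '21', '--']
0 -48 ['21', '24', '32', '26', '30', '30', '31', '30', '20', '25']
0 -40 ['16', '22', '29', '30', '33', '32', '31', '30', '25', '19']
0 -32 ['--', '--', '25', '26', '30', '27', '31', '21', '--', '--']
0 -24 ['--', '--', '22', '27', '30', '29', '27', '27', '--', '--']
0 -16 ['--', '--', '20', '32', '29', '26', '32', '23', '15', '--']
0 -8 ['--', '15', '27', '24', '28', '26', '30', '24', '21', '--']
0 0 ['--', '23', '26', '27', '30', '24', '28', '24', '19', '--']
0 8 ['--', '22', '24', '26', '31', '28', '27', '25', '--', '--']
0 16 ['--', '28', '25', '27', '30', '28', '24', '23', '--', '--']
0 24 ['--', '--', '26', '25', '27', '29', '28', '19', '--', '--']
0 32 ['--', '12', '26', '32', '29', '27', '32', '19', '--', '--']
0 40 ['--', '19', '28', '29', '33', '32', '27', '19', '--', '--']
0 48 ['20', '25', '28', '30', '3
[... 2987 characters left out ...]
 '29', '30', '30', '28', '28', '--', '--']
1 -8 ['--', '18', '24', '29', '31', '30', '28', '29', '--', '--']
1 0 ['--', '--', '23', '30', '31', '29', '28', '25', '--', '--']
1 8 ['--', '--', '20', '27', '31', '30', '--', '25', '--', '--']
1 16 ['--', '22', '23', '26', '29', '31', '30', '25', '--', '--']
1 24 ['--', '19', '19', '29', '29', '29', '30', '28', '--', '--']
1 32 ['21', '23', '24', '32', '32', '33', '32', '33', '28', '18']
1 40 ['--', '23', '30', '--', '32', '32', '34', '37', '--', '26']
1 48 ['--', '--', '24', '27', '28', '30', '31', '29', '26', '--']
1 56 ['--', '--', '21', '26', '28', '31', '34', '28', '--', '--']
1 64 ['--', '--', '--', '22', '--', '--', '27', '--', '--', '--']
```

The left shaft's flat faces the robot (90°). The right shaft's flat faces down and away (about 150°). I'll write a helper for move planning and start with the clamp.

```bash
cat > plan.py <<'E'
from h import *
# pose from world yaw of tool y (deg) with tool down, then lean (deg) about world axis dir 'ax'
def Rdown(yaw,lean=0):
    a=np.deg2rad(yaw); y=np.array([np.cos(a),np.sin(a),0]); z=np.array([0,0,-1.]); x=np.cross(y,z)
    M=R.from_matrix(np.c_[x,y,z])
    return R.from_rotvec(x*np.deg2rad(lean))*M     # lean about tool x (world)
def steps(wps,p=None,M=None):
    """wps: list of (hold-point world pos or None, R or None); prints shares from current pose for each, sequential from ONE start"""
    s=status.state(); p=np.array(s["tcp_pos"]) if p is None else np.array(p); M=Rq(s["eef_rot"]) if M is None else M
    for h,Q in wps:
        Q=M if Q is None else Q
        t=np.array(h)+Q.apply([0,0,r.hold_point_z])
        d=M.inv().apply(t-p)/.4; w=np.degrees((M.inv()*Q).as_rotvec())/30
        print("tcp",t.round(3),"->",d.round(3).tolist(),w.round(3).tolist())
E
python3 - <<'E'
from plan import *
Q=Rdown(92.4)
steps([((.232,.633,.30),None),((.397,.312,.30),Q)])
steps([((.562,-.0096,.30),Q),((.562,-.0096,.178),Q)],p=(.397,.312,.2812),M=Q)
E
```

```text
tcp [0.232 0.633 0.281] -> [-0.001, -0.002, -0.261] [0.0, 0.0, 0.0]
tcp [0.397 0.312 0.281] -> [-0.664, -0.614, -0.261] [-0.001, -0.0, -0.75]
tcp [ 0.562 -0.01   0.281] -> [-0.378, -0.821, 0.0] [0.0, 0.0, 0.0]
tcp [ 0.562 -0.01   0.159] -> [-0.378, -0.821, 0.305] [0.0, 0.0, 0.0]
```

Call:
{"fn": "play_rows", "kwargs": {
  "series": [
    [[0,0,-0.2,0,0,0,-1],[-0.1,-0.1,-0.3,-0.2,0,0,-1]]
  ]
}}

```text
time_s: 0.47
tcp_pos: [0.239, 0.618, 0.2483]
eef_rot: [0.008, 0.172, 0.984, 0.044]
force: [0.1, 0.9, 1.6]
finger_gap: 0.0937
grip_force: 0.0
```

```bash
python3 - <<'E'
from plan import *
Q=Rdown(92.4)
steps([((.397,.312,.30),Q)])
E
```

```text
tcp [0.397 0.312 0.281] -> [-0.631, -0.576, -0.135] [0.17, 0.033, -0.741]
```

Call:
{"fn": "play_rows", "kwargs": {
  "series": [
    [[-0.1,-0.1,-0.135,0.17,0.033,-0.2,-1],[-0.63,-0.576,-0.135,0.17,0.033,-0.741,-1],[-0.63,-0.576,-0.135,0.17,0.033,-0.741,-1],[-0.63,-0.576,-0.135,0.17,0.033,-0.741,-1],[-0.63,-0.576,-0.135,0.17,0.033,-0.741,-1],[-0.63,-0.576,-0.135,0.17,0.033,-0.741,-1],[-0.63,-0.576,-0.135,0.17,0.033,-0.741,-1],[-0.63,-0.576,-0.135,0.17,0.033,-0.741,-1],[-0.63,-0.576,-0.135,0.17,0.033,-0.741,-1],[-0.63,-0.576,-0.135,0.17,0.033,-0.741,-1],[-0.63,-0.576,-0.135,0.17,0.033,-0.741,-1],[-0.63,-0.576,-0.135,0.17,0.033,-0.741,-1]]
  ]
}}

```text
time_s: 1.47
tcp_pos: [0.3971, 0.3074, 0.2815]
eef_rot: [0.001, -0.019, 1.0, 0.003]
force: [0.3, 1.1, -0.5]
finger_gap: 0.0939
grip_force: 0.0
```

Call:
{"fn": "play_rows", "kwargs": {
  "series": [
    [[-0.378,-0.821,0,0,0,0,-1],[-0.378,-0.821,0,0,0,0,-1],[-0.378,-0.821,0,0,0,0,-1],[-0.378,-0.821,0,0,0,0,-1],[-0.378,-0.821,0,0,0,0,-1],[-0.378,-0.821,0,0,0,0,-1],[-0.378,-0.821,0,0,0,0,-1],[-0.378,-0.821,0,0,0,0,-1],[-0.378,-0.821,0,0,0,0,-1],[-0.378,-0.821,0,0,0,0,-1],[-0.378,-0.821,0,0,0,0,-1],[-0.378,-0.821,0,0,0,0,-1]]
  ]
}}

```text
time_s: 2.47
tcp_pos: [0.5608, -0.014, 0.2795]
eef_rot: [0.001, -0.02, 1.0, 0.003]
force: [0.5, 0.4, 0.6]
finger_gap: 0.0939
grip_force: 0.0
```

```bash
python3 - <<'E'
from plan import *
s=st(); print(s["joint_positions"])
Q=Rdown(92.4)
steps([((.562,-.0096,.30),Q),((.562,-.0096,.177),Q)])
E
```

```text
t 2.47 tcp [ 0.5608 -0.014   0.2795] gap 0.0939 F [0.5 0.4 0.6] grip 0.0
R [[-0.999, -0.039, 0.001], [-0.039, 0.999, 0.006], [-0.002, 0.006, -1.0]]
[-0.56173758  0.16708282  0.55001899  1.76050047 -0.09817091  1.23827523
  1.62405063]
tcp [ 0.562 -0.01   0.281] -> [-0.003, 0.011, -0.004] [0.011, 0.003, -0.005]
tcp [ 0.562 -0.01   0.158] -> [-0.003, 0.009, 0.303] [0.011, 0.003, -0.005]
```

Call:
{"fn": "play_rows", "kwargs": {
  "series": [
    [[-0.003,0.01,0.08,0.011,0.003,-0.005,-1],[-0.003,0.01,0.16,0.011,0.003,-0.005,-1],[-0.003,0.01,0.23,0.011,0.003,-0.005,-1],[-0.003,0.01,0.28,0.011,0.003,-0.005,-1],[-0.003,0.01,0.303,0.011,0.003,-0.005,-1],[-0.003,0.01,0.303,0.011,0.003,-0.005,0],[-0.003,0.01,0.303,0.011,0.003,-0.005,1],[-0.003,0.01,0.303,0.011,0.003,-0.005,1],[-0.003,0.01,0.303,0.011,0.003,-0.005,1],[-0.003,0.01,0.303,0.011,0.003,-0.005,1],[-0.003,0.01,0.303,0.011,0.003,-0.005,1],[-0.003,0.01,0.303,0.011,0.003,-0.005,1]]
  ]
}}

```text
time_s: 3.47
tcp_pos: [0.5624, -0.011, 0.1592]
eef_rot: [0.001, -0.02, 1.0, 0.0]
force: [-0.2, 0.1, -0.8]
finger_gap: 0.0507
grip_force: 0.0
```

```bash
python3 - <<'E'
from plan import *
s=st(); print(s["joint_positions"])
# peg & post from both cams
t=Cam("top"); sc=Cam("scene")
for c in (t,sc):
    P=c.P.reshape(-1,3); k=(abs(P[:,0]-.467)<.12)&(P[:,1]>.28)&(P[:,1]<.55)
    p=P[k&(P[:,2]>.185)&(P[:,2]<.235)]
    print(len(p),p[:,:3].min(0).round(3),p.max(0).round(3))
    for y in np.arange(.33,.46,.01):
        m=(p[:,1]>y-.005)&(p[:,1]<y+.005); 
        if m.sum()>1: print(round(y,3),m.sum(),np.median(p[m],0).round(4),end=' | ')
    m=p[:,1]>p[:,1].min(); print(np.polyfit(p[:,1]-.39,p[:,0],1))
    f=P[k&(P[:,2]>.006)&(P[:,2]<.018)]; q=cv2.minAreaRect((f[(abs(f[:,0]-.467)<.085)&(abs(f[:,1]-.43)<.085),:2]*1000).astype(np.float32)); print("foot",np.round(q[0],1),np.round(q[1],1),q[2])
    po=P[k&(P[:,2]>.06)&(P[:,2]<.17)&(abs(P[:,0]-.467)<.06)&(abs(P[:,1]-.43)<.05)]; print("post",len(po),np.median(po,0).round(4) if len(po) else 0)
E
```

```text
t 3.47 tcp [ 0.5624 -0.011   0.1592] gap 0.0507 F [-0.2  0.1 -0.8] grip 0.0
R [[-0.999, -0.04, 0.002], [-0.04, 0.999, 0.0], [-0.002, 0.0, -1.0]]
[-0.53040882  0.2833439   0.52704391  1.90558729 -0.16866144  0.99445853
  1.6821364 ]
116 [0.458 0.34  0.192] [0.476 0.442 0.22 ]
0.34 6 [0.4605 0.3427 0.2158] | 0.35 9 [0.461  0.3501 0.2099] | 0.36 12 [0.4636 0.3597 0.2076] | 0.37 10 [0.4634 0.37   0.2088] | 0.38 12 [0.4662 0.3805 0.2069] | 0.39 10 [0.466  0.3901 0.2076] | 0.4 11 [0.466  0.4002 0.2063] | 0.41 11 [0.4684 0.4101 0.2083] | 0.42 10 [0.4684 0.4193 0.2075] | 0.43 14 [0.4696 0.4304 0.2067] | 0.44 11 [0.4709 0.4381 0.2055] | [0.09692351 0.46599423]
foot [467.  425.2] [157.8 168.2] 89.81314086914062
post 23 [0.4665 0.4327 0.1123]
50 [0.457 0.339 0.2  ] [0.471 0.418 0.218]
0.34 4 [0.4598 0.3399 0.2151] | 0.35 6 [0.4585 0.3468 0.2094] | 0.36 6 [0.4622 0.3596 0.2059] | 0.37 7 [0.4626 0.3675 0.2076] | 0.38 6 [0.4624 0.3788 0.2089] | 0.39 8 [0.4638 0.3897 0.207 ] | 0.4 7 [0.4662 0.401  0.2087] | 0.41 4 [0.4654 0.4107 0.2076] | 0.42 2 [0.4702 0.4175 0.2082] | [0.11455865 0.46484565]
foot [488.8 422.4] [104.3 155.6] 1.0705103874206543
post 42 [0.4696 0.4301 0.0923]
```

Call:
{"fn": "play_rows", "kwargs": {
  "series": [
    [[0,0,0,0,0,0,1],[0,0,0,0,0,0,1],[0,0,0,0,0,0,1],[0,0,0,0,0,0,1],[0,0,0,0,0,0,1],[0,0,0,0,0,0,1],[0,0,0,0,0,0,1],[0,0,0,0,0,0,1],[0,0,-0.05,0,0,0,1],[0,0,-0.12,0,0,0,1],[0,0,-0.2,0,0,0,1],[0,0,-0.25,0,0,0,1]]
  ]
}}

```text
time_s: 4.57
tcp_pos: [0.5627, -0.0113, 0.2615]
eef_rot: [0.001, -0.02, 1.0, 0.0]
force: [-0.0, 0.1, 0.3]
finger_gap: 0.0002
grip_force: 0.0
```

```bash
python3 - <<'E'
from plan import *
s=st()
Q=Rdown(84); u=np.array([.1045,.9945,0]); post=np.array([.4702,.434,0])
H=lambda d,z: post-d*u+[0,0,z+.0188]
steps([(H(.144,.232),Q)]); 
steps([(H(.052,.232),Q),(H(.052,.216),Q)],p=H(.144,.232)-[0,0,.0188],M=Q)
t=Cam("top"); P=t.P.reshape(-1,3); p=P[(abs(P[:,0]-.56)<.1)&(abs(P[:,1]+.01)<.1)]; print(len(p))
E
```

```text
t 4.57 tcp [ 0.5627 -0.0113  0.2615] gap 0.0002 F [-0.   0.1  0.3] grip 0.0
R [[-0.999, -0.04, 0.003], [-0.04, 0.999, 0.0], [-0.003, 0.0, -1.0]]
tcp [0.455 0.291 0.232] -> [0.239, 0.765, 0.073] [0.0, 0.005, 0.276]
tcp [0.465 0.382 0.232] -> [0.0, 0.23, 0.0] [0.0, 0.0, 0.0]
tcp [0.465 0.382 0.216] -> [0.0, 0.23, 0.04] [0.0, 0.0, 0.0]
6261
```

The fingers shut on nothing, so I'll look.

```bash
python3 - <<'E'
from h import *
t=Cam("top"); s=Cam("scene")
u,v=map(int,s.px([.56,-.01,.15])); a=cv2.resize(s.im[v-60:v+60,u-80:u+80],(640,480),interpolation=cv2.INTER_CUBIC); cv2.imwrite("pics/c1.png",a); print(u,v)
print(s.px([.5627,-.0113,.2615]))
P=s.P.reshape(-1,3)
for z in np.arange(.02,.2,.015):
    k=(abs(P[:,0]-.56)<.05)&(abs(P[:,1]+.01)<.04)&(abs(P[:,2]-z)<.0075); print(round(z,3),k.sum(),P[k].mean(0).round(3),P[k].min(0).round(3),P[k].max(0).round(3))
E
```

```text
267 186
(np.float64(268.47910030363425), np.float64(158.03245612522687))
0.02 103 [ 0.545 -0.009  0.018] [ 0.519 -0.05   0.013] [0.591 0.023 0.027]
0.035 70 [ 0.546 -0.008  0.035] [ 0.526 -0.05   0.028] [0.59  0.026 0.042]
0.05 122 [ 0.555 -0.014  0.05 ] [ 0.525 -0.05   0.043] [0.593 0.026 0.057]
0.065 114 [ 0.555 -0.018  0.064] [ 0.524 -0.05   0.058] [0.595 0.027 0.072]
0.08 33 [ 0.557 -0.015  0.08 ] [ 0.529 -0.022  0.073] [ 0.59  -0.006  0.087]
0.095 40 [ 0.551 -0.015  0.095] [ 0.53  -0.02   0.088] [ 0.589 -0.004  0.102]
0.11 48 [ 0.555 -0.016  0.112] [ 0.531 -0.021  0.103] [ 0.587 -0.004  0.117]
0.125 65 [ 0.556 -0.013  0.123] [ 0.531 -0.021  0.118] [ 0.587 -0.003  0.132]
0.14 33 [ 0.555 -0.015  0.14 ] [ 0.535 -0.02   0.133] [ 0.586 -0.002  0.147]
0.155 41 [ 0.552 -0.015  0.155] [ 0.534 -0.021  0.148] [ 0.587 -0.003  0.162]
0.17 46 [ 0.554 -0.017  0.17 ] [ 0.536 -0.022  0.163] [ 0.584 -0.007  0.177]
0.185 92 [ 0.559 -0.013  0.185] [ 0.536 -0.022  0.178] [ 0.588 -0.002  0.19 ]<stdin>:7: RuntimeWarning: Mean of empty slice.
  ret = um.true_divide(
Traceback (most recent call last):
ValueError: zero-size array to reduction operation minimum which has no identity
```

View pics/c1.png

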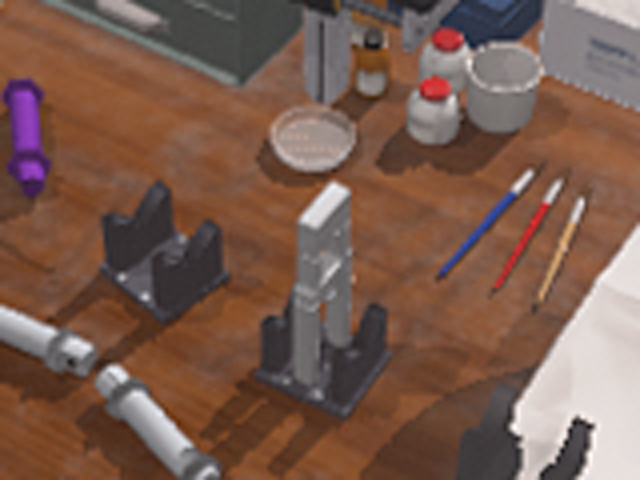

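The clamp stands untouched at crop pixel (325,290), with the shut fingers above it, so the lift began before the grip was firm. I'll retry and check the grip before lifting.

Call:
{"fn": "play_rows", "kwargs": {
  "series": [
    [[0,0,0,0,0,0,-1],[0,0,0,0,0,0,-1],[0,0,0,0,0,0,-1],[0,0,0,0,0,0,-1],[0,0,0,0,0,0,-1],[0,0,0,0,0,0,-1],[0,0,0,0,0,0,-1],[0,0,0,0,0,0,-1],[0,0,0,0,0,0,-1],[0,0,0,0,0,0,-1],[0,0,0,0,0,0,-1],[0,0,0,0,0,0,-0.8]]
  ]
}}

```text
time_s: 5.72
tcp_pos: [0.5621, -0.011, 0.2588]
eef_rot: [0.0, -0.02, 1.0, -0.0]
force: [0.1, 0.0, 0.5]
finger_gap: 0.0769
grip_force: 0.0
```

Call:
{"fn": "play_rows", "kwargs": {
  "series": [
    [[0,0,0.08,0,0,0,-0.6],[0,0,0.16,0,0,0,-0.5],[0,0,0.21,0,0,0,-0.4],[0,0,0.24,0,0,0,-0.3],[0,0,0.255,0,0,0,0],[0,0,0.255,0,0,0,0.5],[0,0,0.255,0,0,0,1],[0,0,0.255,0,0,0,1],[0,0,0.255,0,0,0,1],[0,0,0.255,0,0,0,1],[0,0,0.255,0,0,0,1],[0,0,0.255,0,0,0,1]]
  ]
}}

```text
time_s: 6.72
tcp_pos: [0.563, -0.011, 0.1577]
eef_rot: [0.001, -0.02, 1.0, 0.0]
force: [1.5, 1.1, 11.4]
finger_gap: 0.0114
grip_force: 5.2
```

Call:
{"fn": "play_rows", "kwargs": {
  "series": [
    [[0,0,0,0,0,0,1],[0,0,0,0,0,0,1],[0,0,0,0,0,0,1]]
  ]
}}

```text
time_s: 6.97
tcp_pos: [0.5633, -0.0109, 0.158]
eef_rot: [0.002, -0.02, 1.0, 0.0]
force: [-1.4, 1.2, 12.6]
finger_gap: 0.0006
grip_force: 6.2
```

```bash
python3 - <<'E'
from h import *
t=Cam("top"); s=Cam("scene"); st()
f=lambda c,p,w,h,k:cv2.resize(c.im[int(c.px(p)[1])-h//2:int(c.px(p)[1])+h//2,int(c.px(p)[0])-w//2:int(c.px(p)[0])+w//2],(w*k,h*k),interpolation=cv2.INTER_CUBIC)
a=f(s,[.56,-.01,.17],100,150,4); b=f(t,[.56,-.01,.2],100,150,4)
cv2.imwrite("pics/c2.png",np.hstack([a,b]))
E
```

```text
t 7.07 tcp [ 0.5633 -0.0108  0.158 ] gap 0.0006 F [-1.1  0.2 11.8] grip 6.17528666742146
R [[-0.999, -0.04, 0.003], [-0.04, 0.999, 0.001], [-0.003, 0.0, -1.0]]
```

View pics/c2.png

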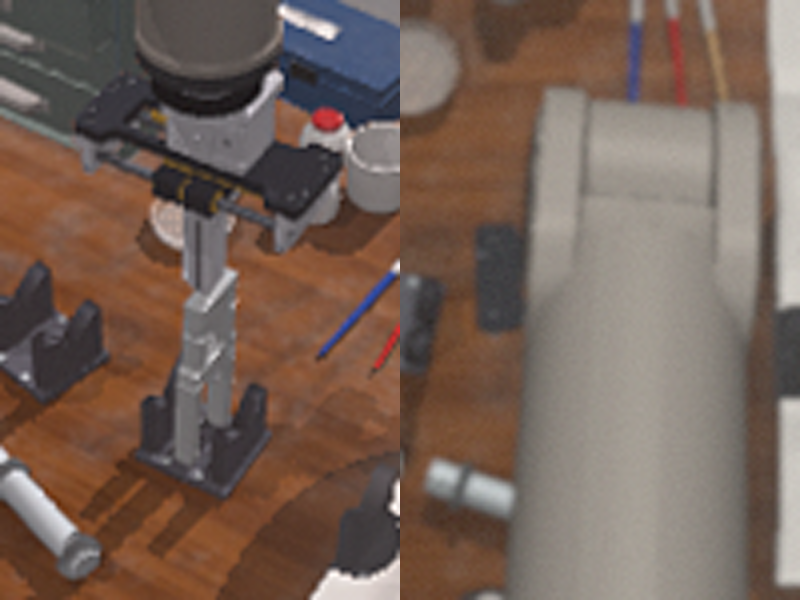

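```bash
python3 - <<'E'
from h import *
s=Cam("scene"); st()
P=s.P.reshape(-1,3)
for z in np.arange(.14,.30,.01):
    k=(abs(P[:,0]-.58)<.07)&(abs(P[:,1]+.01)<.03)&(abs(P[:,2]-z)<.005)
    if k.sum(): print(round(z,3),k.sum(),np.median(P[k],0).round(3),P[k].min(0).round(3),P[k].max(0).round(3))
E
```

```text
t 7.12 tcp [ 0.5633 -0.0109  0.158 ] gap 0.0006 F [-1.1  1.  11.6] grip 6.173198986798525
R [[-0.999, -0.04, 0.003], [-0.04, 0.999, 0.001], [-0.003, 0.0, -1.0]]
0.14 24 [ 0.539 -0.02   0.14 ] [ 0.535 -0.024  0.135] [ 0.585 -0.009  0.144]
0.15 20 [ 0.54  -0.022  0.15 ] [ 0.535 -0.025  0.145] [ 0.585 -0.008  0.154]
0.16 29 [ 0.543 -0.024  0.161] [ 0.536 -0.026  0.156] [ 0.582 -0.009  0.165]
0.17 26 [ 0.547 -0.024  0.17 ] [ 0.537 -0.027  0.165] [ 0.581 -0.009  0.175]
0.18 39 [ 0.555 -0.023  0.181] [ 0.535 -0.026  0.175] [ 0.587 -0.01   0.185]
0.19 49 [ 0.552 -0.019  0.187] [ 0.538 -0.025  0.185] [ 0.584 -0.002  0.194]
0.2 24 [ 0.553 -0.018  0.201] [ 0.549 -0.024  0.195] [ 0.571 -0.001  0.203]
0.21 27 [ 0.553 -0.016  0.21 ] [ 0.548 -0.025  0.206] [ 0.572 -0.     0.215]
0.22 23 [ 0.553 -0.016  0.22 ] [ 0.55  -0.024  0.215] [ 0.571 -0.001  0.224]
0.23 31 [ 0.553 -0.016  0.23 ] [ 0.55  -0.024  0.225] [ 0.572 -0.     0.235]
0.24 28 [ 0.553 -0.016  0.24 ] [ 0.548 -0.026  0.235] [0.569 0.    0.245]
0.25 31 [ 0.553 -0.015  0.251] [ 0.549 -0.025  0.245] [0.569 0.001 0.255]
0.26 22 [ 0.553 -0.019  0.259] [ 0.55  -0.024  0.255] [ 0.568 -0.001  0.264]
0.27 3 [ 0.556 -0.024  0.266] [ 0.55  -0.024  0.266] [ 0.561 -0.008  0.269]
0.28 4 [ 0.565 -0.033  0.281] [ 0.562 -0.034  0.279] [ 0.572 -0.032  0.284]
0.29 32 [ 0.53  -0.014  0.292] [ 0.523 -0.035  0.286] [0.564 0.019 0.295]
```

The fingertips are pressing on top of the clamp. They are really at z≈0.187 although the state reports 0.158, so the TCP reading is about 29 mm off. I'll back off and calibrate in free air.

Call:
{"fn": "play_rows", "kwargs": {
  "series": [
    [[0,0,-0.08,0,0,0,1],[0,0,-0.16,0,0,0,1],[0,0,-0.2,0,0,0,1],[0,0,-0.2,0,0,0,1],[0,0,-0.2,0,0,0,1]]
  ]
}}

```text
time_s: 7.53
tcp_pos: [0.5625, -0.0109, 0.2375]
eef_rot: [0.001, -0.02, 1.0, 0.0]
force: [0.9, 1.1, 0.1]
finger_gap: 0.0002
grip_force: 0.0
```

```bash
python3 - <<'E'
from h import *
s=Cam("scene"); st()
P=s.P.reshape(-1,3)
for z in np.arange(.17,.34,.005):
    k=(abs(P[:,0]-.57)<.07)&(abs(P[:,1]+.01)<.03)&(abs(P[:,2]-z)<.0025)
    if k.sum(): print(round(z,3),k.sum(),np.median(P[k],0).round(3),P[k].min(0).round(3),P[k].max(0).round(3))
E
```

```text
t 7.58 tcp [ 0.562  -0.0109  0.2365] gap 0.0002 F [ 0.3  0.8 -0.3] grip 0.0
R [[-0.999, -0.04, 0.001], [-0.04, 0.999, 0.0], [-0.001, 0.0, -1.0]]
0.17 15 [ 0.549 -0.017  0.17 ] [ 0.536 -0.019  0.168] [ 0.581 -0.004  0.172]
0.175 18 [ 0.543 -0.016  0.175] [ 0.536 -0.019  0.173] [ 0.581 -0.002  0.177]
0.18 14 [ 0.558 -0.017  0.181] [ 0.536 -0.018  0.178] [ 0.582 -0.002  0.182]
0.185 53 [ 0.555 -0.011  0.185] [ 0.536 -0.019  0.183] [ 0.587 -0.     0.187]
0.19 24 [ 0.566 -0.009  0.188] [ 0.536 -0.018  0.188] [ 0.582 -0.002  0.192]
0.265 3 [ 0.553 -0.008  0.266] [ 0.552 -0.013  0.266] [ 0.555 -0.006  0.267]
0.27 2 [ 0.553 -0.011  0.271] [ 0.552 -0.013  0.27 ] [ 0.554 -0.009  0.271]
0.275 13 [ 0.552 -0.017  0.276] [ 0.548 -0.023  0.273] [ 0.559 -0.003  0.277]
0.28 12 [ 0.553 -0.009  0.281] [ 0.549 -0.023  0.278] [ 0.567 -0.001  0.282]
0.285 17 [ 0.552 -0.019  0.285] [ 0.548 -0.023  0.283] [0.57  0.001 0.287]
0.29 15 [ 0.552 -0.016  0.29 ] [ 0.549 -0.024  0.288] [ 0.568 -0.     0.292]
0.295 13 [ 0.552 -0.019  0.295] [ 0.55  -0.024  0.293] [ 0.567 -0.001  0.297]
0.3 17 [ 0.553 -0.014  0.3  ] [ 0.549 -0.024  0.298] [ 0.567 -0.001  0.302]
0.305 13 [ 0.552 -0.013  0.305] [ 0.55  -0.023  0.303] [ 0.567 -0.     0.307]
0.31 16 [ 0.552 -0.016  0.311] [ 0.55  -0.024  0.308] [0.566 0.    0.312]
0.315 14 [ 0.553 -0.01   0.315] [ 0.551 -0.023  0.313] [ 0.567 -0.     0.317]
0.32 17 [ 0.553 -0.019  0.32 ] [ 0.547 -0.025  0.318] [ 0.565 -0.     0.322]
0.325 14 [ 0.552 -0.016  0.325] [ 0.55  -0.025  0.323] [ 0.567 -0.     0.327]
0.33 14 [ 0.552 -0.014  0.33 ] [ 0.55  -0.024  0.328] [ 0.571 -0.001  0.332]
0.335 22 [ 0.553 -0.018  0.335] [ 0.55  -0.025  0.333] [ 0.572 -0.     0.337]
```

```bash
sed -i 's/r.hold_point_z\]/HZ]/; s/^def steps/HZ=.0468\ndef steps/' plan.py; python3 - <<'E'
from plan import *
t=Cam("scene"); P=t.P.reshape(-1,3); k=(abs(P[:,0]-.56)<.05)&(abs(P[:,1]+.01)<.04)&(abs(P[:,2]-.186)<.004); q=cv2.minAreaRect((P[k][:,:2]*1000).astype(np.float32)); print(q)
steps([((.562,-.0098,.177),Rdown(92.4))])
E
```

```text
((561.34033203125, -13.676345825195312), (18.80843162536621, 50.1911506652832), 87.18592834472656)
tcp [ 0.562 -0.01   0.13 ] -> [-0.001, 0.003, 0.264] [-0.0, -0.0, -0.003]
```

Call:
{"fn": "play_rows", "kwargs": {
  "series": [
    [[0,0,0,0,0,0,-0.4],[0,0,0,0,0,0,-0.4],[0,0,0,0,0,0,-0.4],[0,0,0,0,0,0,-0.4],[0,0,0,0,0,0,-0.4],[0,0,0,0,0,0,-0.4],[0,0,0,0,0,0,-0.4],[0,0,0,0,0,0,-0.4],[0,0,0,0,0,0,-0.4],[0,0,0,0,0,0,-0.4],[0,0,0,0,0,0,-0.4],[0,0,0,0,0,0,-0.4]]
  ]
}}

```text
time_s: 8.63
tcp_pos: [0.5621, -0.011, 0.2368]
eef_rot: [0.0, -0.02, 1.0, -0.0]
force: [0.1, -0.1, 0.0]
finger_gap: 0.0656
grip_force: 0.0
```

Call:
{"fn": "play_rows", "kwargs": {
  "series": [
    [[0,0,0.08,0,0,0,-0.4],[0,0,0.16,0,0,0,-0.4],[0,0,0.22,0,0,0,-0.4],[0,0,0.25,0,0,0,0],[0,0,0.265,0,0,0,1],[0,0,0.265,0,0,0,1],[0,0,0.265,0,0,0,1],[0,0,0.265,0,0,0,1],[0,0,0.265,0,0,0,1],[0,0,0.265,0,0,0,1],[0,0,0.265,0,0,0,1],[0,0,0.265,0,0,0,1]]
  ]
}}

```text
time_s: 9.63
tcp_pos: [0.5627, -0.0108, 0.1314]
eef_rot: [0.001, -0.02, 1.0, 0.0]
force: [-0.6, 0.8, 7.4]
finger_gap: 0.0177
grip_force: 29.9
```

Call:
{"fn": "play_rows", "kwargs": {
  "series": [
    [[0,0,0,0,0,0,1],[0,0,0,0,0,0,1],[0,0,-0.02,0,0,0,1],[0,0,-0.06,0,0,0,1],[0,0,-0.1,0,0,0,1],[0,0,-0.15,0,0,0,1],[0,0,-0.2,0,0,0,1],[0,0,-0.25,0,0,0,1],[0,0,-0.26,0,0,0,1],[0,0,-0.26,0,0,0,1],[0,0,-0.26,0,0,0,1]]
  ]
}}

```text
time_s: 10.55
tcp_pos: [0.5617, -0.0109, 0.234]
eef_rot: [0.0, -0.02, 1.0, -0.0]
force: [-0.4, 0.7, -2.8]
finger_gap: 0.0178
grip_force: 29.9
```

```bash
python3 - <<'E'
from plan import *
s=st(); c=Cam("scene"); P=c.P.reshape(-1,3)
k=(abs(P[:,0]-.56)<.05)&(abs(P[:,1]+.01)<.045)&(P[:,2]>.08)&(P[:,2]<.4)
p=P[k]
for z in np.arange(.08,.32,.01):
    m=abs(p[:,2]-z)<.005
    if m.sum(): print(round(z,2),m.sum(),p[m].min(0).round(3)[:2],p[m].max(0).round(3)[:2])
E
```

```text
t 10.55 tcp [ 0.5617 -0.0109  0.234 ] gap 0.0178 F [-0.4  0.7 -2.8] grip 29.9268838763237
R [[-0.999, -0.04, 0.0], [-0.04, 0.999, -0.0], [-0.0, -0.0, -1.0]]
0.11 3 [ 0.533 -0.013] [ 0.584 -0.006]
0.12 25 [ 0.53  -0.022] [ 0.589 -0.002]
0.13 31 [ 0.528 -0.021] [ 0.588 -0.001]
0.14 31 [ 0.529 -0.022] [ 0.585 -0.002]
0.15 28 [ 0.531 -0.021] [ 0.585 -0.002]
0.16 30 [ 0.529 -0.022] [ 0.591 -0.002]
0.17 30 [ 0.53  -0.024] [ 0.59  -0.003]
0.18 28 [ 0.529 -0.021] [ 0.588 -0.003]
0.19 30 [ 0.529 -0.022] [ 0.592 -0.008]
0.2 28 [ 0.53  -0.021] [ 0.588 -0.007]
0.21 32 [ 0.53  -0.022] [ 0.589 -0.007]
0.22 70 [ 0.53  -0.022] [ 0.59  -0.002]
0.23 29 [ 0.533 -0.02 ] [ 0.583 -0.003]
0.24 31 [ 0.533 -0.021] [ 0.581 -0.003]
0.25 17 [ 0.535 -0.022] [ 0.582 -0.001]
0.26 22 [ 0.534 -0.022] [ 0.553 -0.006]
0.27 34 [ 0.534 -0.032] [0.571 0.01 ]
0.28 42 [ 0.536 -0.034] [0.571 0.009]
0.29 91 [ 0.534 -0.034] [0.575 0.01 ]
0.3 40 [ 0.547 -0.033] [0.568 0.007]
0.31 36 [ 0.547 -0.033] [0.567 0.009]
```

```bash
python3 - <<'E'
from plan import *
Q=Rdown(84); u=np.array([.1045,.9945,0]); post=np.array([.4702,.434,0])
H=lambda d,z: post-d*u+[0,0,z+HZ]
steps([(H(.15,.225),Q),(H(.15,.2044),Q)]); 
steps([(H(.052,.2044),Q),(H(.052,.188),Q)],p=H(.15,.2044-HZ),M=Q)
E
```

```text
tcp [0.455 0.285 0.225] -> [0.237, 0.75, 0.021] [-0.001, -0.001, 0.277]
tcp [0.455 0.285 0.204] -> [0.237, 0.75, 0.073] [-0.001, -0.001, 0.277]
tcp [0.465 0.382 0.204] -> [0.0, 0.245, 0.0] [0.0, 0.0, 0.0]
tcp [0.465 0.382 0.188] -> [0.0, 0.245, 0.041] [0.0, 0.0, 0.0]
```

Call:
{"fn": "play_rows", "kwargs": {
  "series": [
    [[0.01,0.03,0,0,0,0.02,1],[0.03,0.1,0,0,0,0.05,1],[0.06,0.19,0,0,0,0.09,1],[0.09,0.28,0.01,0,0,0.13,1],[0.12,0.37,0.02,0,0,0.16,1],[0.15,0.47,0.03,0,0,0.19,1],[0.18,0.56,0.04,0,0,0.22,1],[0.205,0.65,0.05,0,0,0.25,1],[0.225,0.71,0.06,0,0,0.277,1],[0.237,0.75,0.073,0,0,0.277,1],[0.237,0.75,0.073,0,0,0.277,1],[0.237,0.75,0.073,0,0,0.277,1]]
  ]
}}

```text
time_s: 11.6
tcp_pos: [0.4544, 0.2851, 0.2039]
eef_rot: [-0.0, 0.052, 0.999, -0.001]
force: [0.4, -0.6, -2.8]
finger_gap: 0.0179
grip_force: 29.9
```

```bash
python3 - <<'E'
from plan import *
st()
Q=Rdown(84); u=np.array([.1045,.9945,0]); post=np.array([.4702,.434,0])
H=lambda d,z: post-d*u+[0,0,z+HZ]
steps([(H(.052,.2044),Q),(H(.052,.187),Q)])
c=Cam("scene"); P=c.P.reshape(-1,3)
k=(abs(P[:,0]-.456)<.05)&(abs(P[:,1]-.285)<.03)&(P[:,2]>.05)&(P[:,2]<.35)
p=P[k]
for z in np.arange(.07,.26,.01):
    m=abs(p[:,2]-z)<.005
    if m.sum(): print(round(z,2),m.sum(),p[m].min(0).round(3)[:2],p[m].max(0).round(3)[:2])
E
```

```text
t 11.6 tcp [0.4544 0.2851 0.2039] gap 0.0179 F [ 0.4 -0.6 -2.8] grip 29.92697685956955
R [[-0.995, 0.103, -0.001], [0.103, 0.995, -0.002], [0.001, -0.002, -1.0]]
tcp [0.465 0.382 0.204] -> [-0.001, 0.244, -0.002] [-0.004, -0.001, 0.003]
tcp [0.465 0.382 0.187] -> [-0.001, 0.244, 0.042] [-0.004, -0.001, 0.003]
0.08 4 [0.429 0.275] [0.476 0.287]
0.09 23 [0.424 0.27 ] [0.482 0.292]
0.1 26 [0.421 0.273] [0.481 0.295]
0.11 24 [0.421 0.272] [0.48  0.292]
0.12 30 [0.424 0.271] [0.482 0.295]
0.13 29 [0.422 0.271] [0.481 0.29 ]
0.14 26 [0.423 0.27 ] [0.48  0.295]
0.15 28 [0.423 0.271] [0.482 0.293]
0.16 37 [0.423 0.271] [0.482 0.294]
0.17 37 [0.422 0.271] [0.483 0.298]
0.18 39 [0.422 0.271] [0.478 0.295]
0.19 75 [0.423 0.271] [0.482 0.298]
0.2 36 [0.426 0.271] [0.477 0.295]
0.21 24 [0.426 0.275] [0.479 0.296]
0.22 28 [0.425 0.272] [0.479 0.293]
0.23 26 [0.427 0.275] [0.476 0.295]
0.24 31 [0.428 0.266] [0.477 0.294]
0.25 45 [0.427 0.262] [0.475 0.304]
```

Call:
{"fn": "play_rows", "kwargs": {
  "series": [
    [[0,0.02,0,0,0,0,1],[0,0.05,0,0,0,0,1],[0,0.08,0,0,0,0,1],[0,0.11,0,0,0,0,1],[0,0.14,0,0,0,0,1],[0,0.17,0,0,0,0,1],[0,0.2,0,0,0,0,1],[0,0.23,0,0,0,0,1],[0,0.244,0,0,0,0,1],[0,0.244,0,0,0,0,1]]
  ]
}}

```text
time_s: 12.48
tcp_pos: [0.4655, 0.3836, 0.2051]
eef_rot: [0.0, 0.052, 0.999, -0.0]
force: [0.9, 0.0, -1.8]
finger_gap: 0.0181
grip_force: 29.9
```

Call:
{"fn": "play_rows", "kwargs": {
  "series": [
    [[0,0,0.01,0,0,0,1],[0,0,0.02,0,0,0,1],[0,0,0.03,0,0,0,1],[0,0,0.036,0,0,0,1],[0,0,0.04,0,0,0,1],[0,0,0.04,0,0,0,1],[0,0,0.04,0,0,0,1]]
  ]
}}

```text
time_s: 13.07
tcp_pos: [0.4657, 0.3819, 0.1895]
eef_rot: [0.0, 0.053, 0.999, -0.0]
force: [-0.4, 0.7, -2.5]
finger_gap: 0.0178
grip_force: 29.9
```

Call:
{"fn": "play_rows", "kwargs": {
  "series": [
    [[0,0,0.005,0,0,0,1],[0,0,0.008,0,0,0,1],[0,0,0.01,0,0,0,1],[0,0,0.01,0,0,0,1]]
  ]
}}

```text
time_s: 13.4
tcp_pos: [0.4661, 0.3823, 0.1879]
eef_rot: [0.001, 0.053, 0.999, 0.001]
force: [-9.3, -7.2, 28.2]
finger_gap: 0.0176
grip_force: 30.0
```

Call:
{"fn": "play_rows", "kwargs": {
  "series": [
    [[0,0,-0.004,0,0,0,1],[0,0,-0.004,0,0,0,0.5],[0,0,-0.004,0,0,0,0.3],[0,0,-0.004,0,0,0,0.3],[0,0,-0.004,0,0,0,0.3],[0,0,-0.004,0,0,0,0.3],[0,0,-0.004,0,0,0,0.3],[0,0,-0.004,0,0,0,0.3]]
  ]
}}

```text
time_s: 14.07
tcp_pos: [0.4657, 0.382, 0.1869]
eef_rot: [0.0, 0.052, 0.999, -0.0]
force: [0.8, -0.2, 0.1]
finger_gap: 0.0331
grip_force: 0.0
```

Call:
{"fn": "play_rows", "kwargs": {
  "series": [
    [[0,0,-0.03,0,0,0,0.3],[0,0,-0.08,0,0,0,0.3],[0,0,-0.15,0,0,0,0.3],[0,0,-0.22,0,0,0,0.1],[0,0,-0.27,0,0,0,0],[0,0,-0.3,0,0,0,0],[0,0,-0.3,0,0,0,0]]
  ]
}}

```text
time_s: 14.65
tcp_pos: [0.4665, 0.3827, 0.3101]
eef_rot: [0.002, 0.053, 0.999, 0.002]
force: [0.7, 0.1, -0.5]
finger_gap: 0.0464
grip_force: 0.0
```

```bash
python3 - <<'E'
from plan import *
s=st();print(s["joint_positions"]); c=Cam("scene"); t=Cam("top"); P=c.P.reshape(-1,3)
k=(abs(P[:,0]-.466)<.05)&(abs(P[:,1]-.38)<.06)&(P[:,2]>.04)&(P[:,2]<.27)
p=P[k]
for z in np.arange(.06,.26,.015):
    m=abs(p[:,2]-z)<.005
    if m.sum(): print(round(z,2),m.sum(),p[m].min(0).round(3)[:2],p[m].max(0).round(3)[:2])
u,v=map(int,c.px([.466,.38,.16])); cv2.imwrite("pics/c3.png",cv2.resize(c.im[v-60:v+60,u-60:u+60],(480,480),interpolation=cv2.INTER_CUBIC))
from sh import shaft
for g in [(.448,.206),(.428,.052)]: shaft([t,c],g)
E
```

```text
t 14.65 tcp [0.4665 0.3827 0.3101] gap 0.0464 F [ 0.7  0.1 -0.5] grip 0.0
R [[-0.994, 0.105, 0.004], [0.105, 0.994, 0.003], [-0.003, 0.003, -1.0]]
[-1.06598431  0.21859675  0.33114642  1.61789202 -0.0728078   1.31259885
  0.74177808]
0.06 2 [0.464 0.433] [0.467 0.436]
0.08 25 [0.434 0.369] [0.495 0.434]
0.09 32 [0.434 0.368] [0.493 0.436]
0.1 25 [0.433 0.37 ] [0.492 0.433]
0.12 29 [0.434 0.366] [0.495 0.437]
0.14 30 [0.433 0.366] [0.494 0.438]
0.15 49 [0.433 0.367] [0.493 0.437]
0.16 43 [0.434 0.369] [0.494 0.438]
0.18 48 [0.436 0.37 ] [0.493 0.436]
0.2 34 [0.438 0.369] [0.486 0.44 ]
0.21 53 [0.439 0.339] [0.489 0.438]
0.22 39 [0.44  0.368] [0.485 0.392]
0.24 82 [0.439 0.367] [0.487 0.392]
rect [447.9 206.7] [ 31.6 128.6] dir deg 94.4 s range [-0.0675  0.0643]
rect [428.3  54.2] [131.5  34.3] dir deg 71.8 s range [-0.0689  0.0651]
```

View pics/c3.png

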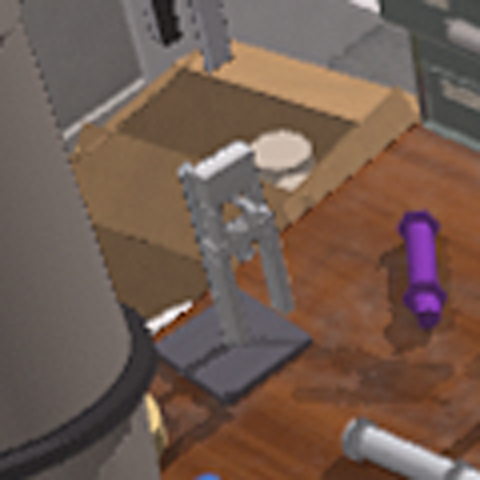

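The clamp hangs on the peg by its eye (crop pixel 240,215) and is let go of. Next is the left shaft, which I'll pick up upright.

```bash
sed -i 's/^HZ=.*/HZ=.041/' plan.py; python3 - <<'E'
from plan import *
t=Cam("top")
for a,b in [((172+67/8,215+110/8),(172+315/8,215+92/8)),((235.5,230.2),(264.5,240))]:
    p=t.ray(*a,.024);q=t.ray(*b,.024); print(((p+q)/2).round(4),np.degrees(np.arctan2(*(p-q)[1::-1]))%180,np.linalg.norm(p-q))
p0=np.array(status.state()["tcp_pos"])
A=np.array([.4474,.2134,.14])
steps([((.452,.26,.27),Rdown(57))])
steps([(A,Rdown(30))],p=np.array((.452,.26,.27-.041)),M=Rdown(57))
steps([(A,Rdown(4))],p=A-[0,0,.041],M=Rdown(30))
E
```

```text
[0.4454 0.2122 0.024 ] 94.89985950289817 0.09660529607204675
[0.4243 0.0431 0.024 ] 72.14012723705278 0.09548344759564167
tcp [0.452 0.26  0.229] -> [0.001, -0.306, 0.193] [-0.002, 0.001, 0.9]
tcp [0.447 0.213 0.099] -> [-0.054, -0.104, 0.325] [0.0, 0.0, 0.9]
tcp [0.447 0.213 0.099] -> [0.0, 0.0, 0.0] [0.0, 0.0, 0.867]
```

Call:
{"fn": "play_rows", "kwargs": {
  "series": [
    [[0,-0.1,0,0,0,0.2,-0.4],[0,-0.2,0.05,0,0,0.4,-0.4],[0,-0.28,0.12,0,0,0.6,-0.4],[0,-0.306,0.193,0,0,0.8,-0.4],[0,-0.306,0.193,0,0,0.9,-0.4],[0,-0.306,0.193,0,0,0.9,-0.4]]
  ]
}}

```text
time_s: 15.3
tcp_pos: [0.4515, 0.2585, 0.2276]
eef_rot: [-0.001, 0.286, 0.958, -0.002]
force: [0.9, 0.3, 0.2]
finger_gap: 0.066
grip_force: 0.0
```

Call:
{"fn": "play_rows", "kwargs": {
  "series": [
    [[-0.02,-0.04,0.1,0,0,0.2,-0.4],[-0.04,-0.08,0.2,0,0,0.4,-0.4],[-0.054,-0.104,0.28,0,0,0.6,-0.4],[-0.054,-0.104,0.325,0,0,0.8,-0.4],[-0.054,-0.104,0.325,0,0,0.9,-0.4],[-0.054,-0.104,0.325,0,0,0.9,-0.4]]
  ]
}}

```text
time_s: 15.8
tcp_pos: [0.4479, 0.2135, 0.0987]
eef_rot: [0.0, 0.5, 0.866, -0.001]
force: [0.1, 0.2, -0.5]
finger_gap: 0.0659
grip_force: 0.0
```

Call:
{"fn": "play_rows", "kwargs": {
  "series": [
    [[0,0,0,0,0,0.2,-0.4],[0,0,0,0,0,0.4,-0.4],[0,0,0,0,0,0.6,-0.4],[0,0,0,0,0,0.8,-0.4],[0,0,0,0,0,0.86,-0.4],[0,0,0,0,0,0.86,-0.4],[0,0,0,0,0,0.86,-0.4]]
  ]
}}

```text
time_s: 16.38
tcp_pos: [0.4487, 0.2144, 0.1003]
eef_rot: [0.0, 0.679, 0.734, 0.001]
force: [0.1, -0.3, -0.4]
finger_gap: 0.0658
grip_force: 0.0
```

```bash
python3 - <<'E'
from plan import *
s=st(); print(s["joint_positions"])
steps([((.4467,.213,.0175),Rdown(4.5))])
E
```

```text
t 16.38 tcp [0.4487 0.2144 0.1003] gap 0.0658 F [ 0.1 -0.3 -0.4] grip 0.0
R [[-0.078, 0.997, 0.002], [0.997, 0.078, 0.001], [0.0, 0.002, -1.0]]
[-1.06551008  0.253263    0.57047021  2.1010617  -0.18346358  0.83279201
 -0.30760721]
tcp [ 0.447  0.213 -0.024] -> [-0.003, -0.006, 0.31] [0.003, -0.001, -0.001]
```

Call:
{"fn": "play_rows", "kwargs": {
  "series": [
    [[0,0,0.08,0,0,0,-0.4],[-0.003,-0.006,0.16,0,0,0,-0.4],[-0.003,-0.006,0.22,0,0,0,-0.4],[-0.003,-0.006,0.27,0,0,0,-0.4],[-0.003,-0.006,0.295,0,0,0,-0.2],[-0.003,-0.006,0.309,0,0,0,0.2],[-0.003,-0.006,0.309,0,0,0,1],[-0.003,-0.006,0.309,0,0,0,1],[-0.003,-0.006,0.309,0,0,0,1],[-0.003,-0.006,0.309,0,0,0,1],[-0.003,-0.006,0.309,0,0,0,1],[-0.003,-0.006,0.309,0,0,0,1]]
  ]
}}

```text
time_s: 17.38
tcp_pos: [0.447, 0.2128, -0.0228]
eef_rot: [0.001, 0.681, 0.733, 0.001]
force: [-0.2, -0.3, 10.1]
finger_gap: 0.0255
grip_force: 30.0
```

Call:
{"fn": "play_rows", "kwargs": {
  "series": [
    [[0,0,0,0,0,0,1],[0,0,0,0,0,0,1],[0,0,-0.03,0,0,0,1],[0,0,-0.08,0,0,0,1],[0,0,-0.14,0,0,0,1],[0,0,-0.2,0,0,0,1],[0,0,-0.25,0,0,0,1],[0,0,-0.28,0,0,0,1],[0,0,-0.3,0,0,0,1],[0,0,-0.3,0,0,0,1],[0,0,-0.3,0,0,0,1]]
  ]
}}

```text
time_s: 18.3
tcp_pos: [0.4458, 0.2125, 0.0961]
eef_rot: [0.0, 0.681, 0.733, 0.0]
force: [-0.4, -0.5, -2.5]
finger_gap: 0.0251
grip_force: 30.0
```

```bash
python3 - <<'E'
from plan import *
s=st(); print(s["joint_positions"])
C=np.array([.5735,.156,.0])
u=np.array([np.cos(np.deg2rad(77)),np.sin(np.deg2rad(77)),0])
steps([(C+[0,0,.135],Rdown(-13,0))])
p=np.array(C+[0,0,.135-HZ])
for L in (30,-30): steps([(C+[0,0,.135],Rdown(-13,L))],p=p,M=Rdown(-13))
E
```

```text
t 18.3 tcp [0.4458 0.2125 0.0961] gap 0.0251 F [-0.4 -0.5 -2.5] grip 29.99041646718979
R [[-0.073, 0.997, 0.001], [0.997, 0.073, 0.0], [0.0, 0.001, -1.0]]
[-1.07549755  0.25627162  0.58274639  2.11179396 -0.19138093  0.82259334
 -0.3036047 ]
tcp [0.574 0.156 0.094] -> [-0.164, 0.308, 0.005] [0.002, -0.001, 0.573]
tcp [0.554 0.161 0.099] -> [-0.0, -0.051, -0.014] [1.0, 0.0, -0.0]
tcp [0.593 0.151 0.099] -> [0.0, 0.051, -0.014] [-1.0, 0.0, -0.0]
```

Call:
{"fn": "play_rows", "kwargs": {
  "series": [
    [[-0.02,0.04,-0.05,0,0,0.05,1],[-0.05,0.1,-0.05,0,0,0.15,1],[-0.09,0.17,-0.05,0,0,0.3,1],[-0.12,0.23,-0.05,0,0,0.45,1],[-0.15,0.28,-0.05,0,0,0.55,1],[-0.164,0.308,-0.05,0,0,0.573,1],[-0.164,0.308,-0.05,0,0,0.573,1]]
  ]
}}

```text
time_s: 18.88
tcp_pos: [0.5751, 0.1539, 0.115]
eef_rot: [0.001, 0.783, 0.622, -0.001]
force: [-1.0, 0.3, -2.4]
finger_gap: 0.0253
grip_force: 30.0
```

Call:
{"fn": "play_rows", "kwargs": {
  "series": [
    [[0,-0.01,-0.003,0.2,0,0,1],[0,-0.02,-0.006,0.4,0,0,1],[0,-0.03,-0.008,0.6,0,0,1],[0,-0.04,-0.011,0.8,0,0,1],[0,-0.051,-0.014,1,0,0,1],[0,-0.051,-0.014,1,0,0,1],[0,-0.051,-0.014,1,0,0,1]]
  ]
}}

```text
time_s: 19.47
tcp_pos: [0.5534, 0.1598, 0.1196]
eef_rot: [-0.202, 0.756, 0.601, -0.162]
force: [0.5, -0.1, -2.3]
finger_gap: 0.0252
grip_force: 30.0
```

```bash
python3 - <<'E'
from plan import *
P0=np.load("top0.npy").reshape(-1,3); S0=np.load("scene0.npy").reshape(-1,3)
for n,g,d in (("L",(.5735,.156),77),("M",(.5614,-.012),92.2)):
    for nm,P in (("top",P0),("sc",S0)):
        u=np.array([np.cos(np.deg2rad(d)),np.sin(np.deg2rad(d))]); 
        k=(abs(P[:,2]-.058)<.014)&(np.hypot(*(P[:,:2]-g).T)<.06); p=P[k]
        s=(p[:,:2]-g)@u; a=p[s>.012].mean(0); b=p[s<-.012].mean(0); q=cv2.minAreaRect((p[:,:2]*1000).astype(np.float32))
        print(n,nm,((a+b)/2).round(4),np.degrees(np.arctan2(*(a-b)[1::-1])).round(1),len(p),np.round(q[0],1),np.round(q[1],1),round(q[2],1))
s=st(); print(s["joint_positions"])
tc=np.array(s["tcp_pos"]); M=Rq(s["eef_rot"]); print("axis pred tool-offset",(tc-M.apply([0,0,.041])).round(4)," world-bias",(tc-M.apply([0,0,.013])+[0,0,.028]).round(4))
c=Cam("scene");t=Cam("top")
for cc in (c,t):
    P=cc.P.reshape(-1,3); im=cc.im.reshape(-1,3)
    k=(abs(P[:,0]-.57)<.07)&(abs(P[:,1]-.16)<.09)&(P[:,2]>.085)&(P[:,2]<.2)
    p=P[k]; print(len(p))
    u=np.array([np.cos(np.deg2rad(77)),np.sin(np.deg2rad(77))]);g=(.5735,.156)
    s_=(p[:,:2]-g)@u
    for a in np.arange(-.08,.08,.01):
        m=abs(s_-a)<.005
        if m.sum(): print(round(a,3),m.sum(),p[m].min(0).round(3),p[m].max(0).round(3))
cv2.imwrite("pics/l1.png",cv2.resize(c.im[110:230,150:310],(640,480),interpolation=cv2.INTER_CUBIC))
E
```

```text
L top [0.5735 0.1553 0.0577] 76.5 211 [573.7 156.3] [78.9 64.7] 77.4
L sc [0.5715 0.1526 0.0563] 77.6 240 [572.3 154.7] [84.2 66.7] 77.7
M top [ 0.5613 -0.0119  0.0583] 93.5 204 [561.  -12.2] [64.  77.7] 1.8
M sc [ 0.5516 -0.0143  0.0562] 107.0 250 [559.8 -13.2] [68.4 80.6] 2.1
t 19.47 tcp [0.5534 0.1598 0.1196] gap 0.0252 F [ 0.5 -0.1 -2.3] grip 29.989396333694458
R [[0.225, 0.843, -0.488], [0.974, -0.196, 0.111], [-0.002, -0.501, -0.866]]
[-0.5803229   0.71271151  0.53865184  1.51283193 -0.48402773  1.54686625
 -0.14310835]
axis pred tool-offset [0.5734 0.1552 0.1551]  world-bias [0.5597 0.1584 0.1589]
499
-0.08 5 [0.549 0.082 0.146] [0.557 0.085 0.171]
-0.07 42 [0.544 0.082 0.143] [0.567 0.095 0.17 ]
-0.06 22 [0.547 0.091 0.148] [0.568 0.104 0.168]
-0.05 48 [0.543 0.101 0.144] [0.577 0.116 0.175]
-0.04 22 [0.547 0.11  0.146] [0.579 0.124 0.171]
-0.03 19 [0.551 0.124 0.15 ] [0.575 0.134 0.169]
-0.02 24 [0.555 0.132 0.149] [0.574 0.144 0.17 ]
-0.01 130 [0.547 0.134 0.149] [0.624 0.156 0.2  ]
-0.0 72 [0.55  0.144 0.153] [0.612 0.166 0.197]
0.01 22 [0.551 0.152 0.155] [0.614 0.167 0.2  ]
0.02 7 [0.563 0.177 0.157] [0.575 0.181 0.169]
0.03 23 [0.565 0.183 0.146] [0.582 0.193 0.17 ]
0.04 32 [0.564 0.193 0.144] [0.595 0.203 0.175]
0.05 29 [0.563 0.198 0.144] [0.598 0.212 0.176]
0.06 2 [0.573 0.213 0.161] [0.576 0.216 0.164]
9
-0.07 9 [0.556 0.084 0.153] [0.569 0.089 0.174]
```

View pics/l1.png

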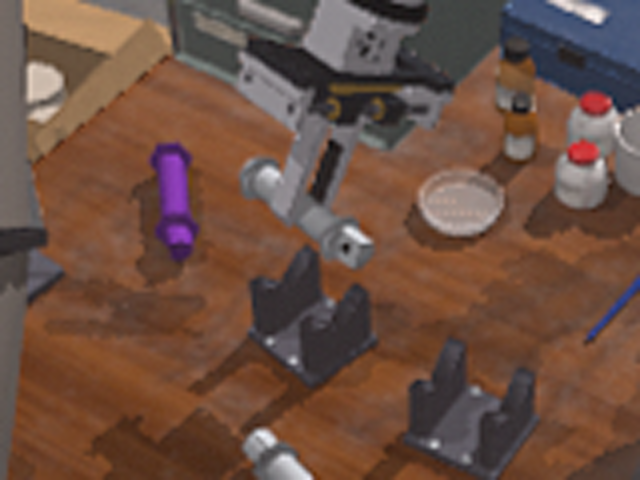

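The dimple shows at (345,245), 60° from up and facing the robot, so the tool-frame offset holds under lean. I'll lean to 40° and lay the shaft in the left block.

```bash
python3 - <<'E'
from plan import *
C=np.array([.5738,.1579,.0])
steps([(C+[0,0,.110],Rdown(-12.8,40)),(C+[0,0,.080],Rdown(-12.8,40)),(C+[0,0,.063],Rdown(-12.8,40))])
E
```

```text
tcp [0.548 0.164 0.079] -> [0.004, 0.041, 0.101] [0.337, -0.004, -0.004]
tcp [0.548 0.164 0.049] -> [0.004, 0.078, 0.166] [0.337, -0.004, -0.004]
tcp [0.548 0.164 0.032] -> [0.004, 0.1, 0.202] [0.337, -0.004, -0.004]
```

Call:
{"fn": "play_rows", "kwargs": {
  "series": [
    [[0.002,0.01,0.03,0.1,0,0,1],[0.004,0.02,0.06,0.25,0,0,1],[0.004,0.041,0.101,0.337,0,0,1],[0.004,0.06,0.135,0.337,0,0,1],[0.004,0.078,0.166,0.337,0,0,1],[0.004,0.09,0.186,0.337,0,0,1],[0.004,0.097,0.197,0.337,0,0,1],[0.004,0.1,0.202,0.337,0,0,1],[0.004,0.1,0.202,0.337,0,0,1],[0.004,0.1,0.202,0.337,0,0,1]]
  ]
}}

```text
time_s: 20.4
tcp_pos: [0.5492, 0.1637, 0.0332]
eef_rot: [-0.267, 0.735, 0.585, -0.212]
force: [1.4, 0.7, 1.4]
finger_gap: 0.0251
grip_force: 30.0
```

```bash
python3 - <<'E'
from plan import *
s=st(); print(s["joint_positions"])
tc=np.array(s["tcp_pos"]); M=Rq(s["eef_rot"]); print("axis",(tc-M.apply([0,0,.041])).round(4))
C=np.array([.5738,.1579,.0])
steps([(C+[0,0,.062],Rdown(-12.8,40))])
E
```

```text
t 20.4 tcp [0.5492 0.1637 0.0332] gap 0.0251 F [1.4 0.7 1.4] grip 29.989689588546753
R [[0.225, 0.748, -0.625], [0.974, -0.172, 0.145], [0.001, -0.642, -0.767]]
[-0.49387158  0.91360513  0.47413225  1.42550425 -0.54749615  1.60988405
 -0.09039601]
axis [0.5748 0.1578 0.0646]
tcp [0.548 0.164 0.031] -> [-0.001, 0.002, 0.007] [0.003, -0.006, -0.003]
```

Call:
{"fn": "play_rows", "kwargs": {
  "series": [
    [[0,0.001,0.004,0,0,0,0.6],[0,0.001,0.004,0,0,0,0.3],[0,0.001,0.004,0,0,0,0],[0,0.001,0.004,0,0,0,0],[0,0.001,0.004,0,0,0,0],[0,0.001,0.004,0,0,0,0],[0,0.001,0.004,0,0,0,0]]
  ]
}}

```text
time_s: 20.98
tcp_pos: [0.5479, 0.1635, 0.0304]
eef_rot: [-0.268, 0.735, 0.585, -0.213]
force: [0.2, 0.2, 0.2]
finger_gap: 0.0471
grip_force: 0.0
```

Call:
{"fn": "play_rows", "kwargs": {
  "series": [
    [[0,0.012,-0.001,-0.2,0,0,0],[0,0.022,-0.003,-0.4,0,0,0],[0,0.032,-0.005,-0.6,0,0,0],[0,0.0384,-0.0075,-0.733,0,0,0],[0,0.0384,-0.0075,-0.733,0,0,0]]
  ]
}}

```text
time_s: 21.4
tcp_pos: [0.5603, 0.1617, 0.0242]
eef_rot: [-0.122, 0.773, 0.616, -0.096]
force: [1.3, 0.3, -0.2]
finger_gap: 0.0468
grip_force: 0.0
```

Call:
{"fn": "play_rows", "kwargs": {
  "series": [
    [[0,0.012,-0.001,-0.2,0,0,0],[0,0.022,-0.003,-0.4,0,0,0],[0,0.032,-0.005,-0.6,0,0,0],[0,0.0384,-0.0075,-0.733,0,0,0],[0,0.0384,-0.0075,-0.733,0,0,0]]
  ]
}}

```text
time_s: 21.82
tcp_pos: [0.5742, 0.1579, 0.0205]
eef_rot: [0.027, 0.782, 0.623, 0.021]
force: [1.0, -0.2, 0.5]
finger_gap: 0.0473
grip_force: 0.0
```

Call:
{"fn": "play_rows", "kwargs": {
  "series": [
    [[0,0.012,-0.001,-0.2,0,0,0],[0,0.022,-0.003,-0.4,0,0,0],[0,0.032,-0.005,-0.6,0,0,0],[0,0.0384,-0.0075,-0.733,0,0,0],[0,0.0384,-0.0075,-0.733,0,0,0],[0,0.0384,-0.0075,-0.733,0,0,0]]
  ]
}}

```text
time_s: 22.32
tcp_pos: [0.5909, 0.1539, 0.0243]
eef_rot: [0.175, 0.762, 0.607, 0.138]
force: [0.1, 0.8, 0.3]
finger_gap: 0.047
grip_force: 0.0
```

```bash
cat > look.py <<'E'
from plan import *
import sys
# flat check: end normal from depth at shaft end in block. args: Cx Cy dir endsign outfile
def flat(cams,C,deg,sg,z=.062):
    u=np.array([np.cos(np.deg2rad(deg)),np.sin(np.deg2rad(deg)),0]); n=np.array([u[1],-u[0],0])
    for c in cams:
        P=c.P.reshape(-1,3)-[C[0],C[1],z]; s=P@u*sg; x=P@n
        k=(s>.0545)&(s<.072)&(abs(x)<.016)&(abs(P[:,2])<.016); p=np.c_[s,x,P[:,2]][k]
        if len(p)<6: print("few",len(p)); continue
        # robust plane fit z=a x+b on pts ; print
        A=np.c_[p[:,1],np.ones(len(p))]; w=np.ones(len(p))
        for _ in range(20):
            co=np.linalg.lstsq(A*w[:,None],p[:,2]*w,rcond=None)[0]; w=1/np.maximum(abs(A@co-p[:,2]),.001)**.5
        print("flat: n",len(p),"normal tilt to +n (deg)",np.degrees(np.arctan(-co[0])).round(1),"h",co[1].round(4),"xrange",p[:,1].min().round(4),p[:,1].max().round(4))
def where(c,C,deg):
    u=np.array([np.cos(np.deg2rad(deg)),np.sin(np.deg2rad(deg)),0]); n=np.array([u[1],-u[0],0])
    P=c.P.reshape(-1,3)-[C[0],C[1],0]; s=P@u; x=P@n; k=(abs(s)<.085)&(abs(x)<.014)&(P[:,2]>.068)&(P[:,2]<.085)
    if k.sum()<5: print("where few"); return
    print("ends s",np.percentile(s[k],[1,99]).round(4),"top z p90",np.percentile(P[k][:,2],90).round(4),"x mean",x[k].mean().round(4))
E
python3 - <<'E'
from look import *
s=st(); print(s["joint_positions"])
C=np.array([.5738,.1579,.0])
steps([(C+[0,0,.062],Rdown(-12.8,-25))])
c=Cam("scene");t=Cam("top")
flat([t,c],C,77.2,-1); where(c,C,77.2); where(t,C,77.2)
u,v=map(int,c.px([.56,.13,.06])); cv2.imwrite("pics/l2.png",cv2.resize(c.im[v-45:v+45,u-60:u+60],(720,540),interpolation=cv2.INTER_CUBIC))
E
```

```text
t 22.32 tcp [0.5909 0.1539 0.0243] gap 0.047 F [0.1 0.8 0.3] grip 0.0
R [[0.224, 0.878, 0.423], [0.975, -0.201, -0.099], [-0.002, 0.434, -0.901]]
[-1.23026044  0.52412931  0.82944035  2.24990795 -0.37807636  0.19478561
 -0.40356178]
tcp [0.591 0.154 0.025] -> [0.0, 0.0, -0.001] [0.024, 0.006, -0.002]
flat: n 47 normal tilt to +n (deg) -25.6 h 0.0074 xrange -0.0125 0.0131
flat: n 49 normal tilt to +n (deg) -29.2 h 0.0074 xrange -0.0125 0.0134
ends s [-0.0743  0.0487] top z p90 0.078 x mean -0.0016
ends s [-0.0711  0.0594] top z p90 0.0794 x mean 0.0002
```

View pics/l2.png

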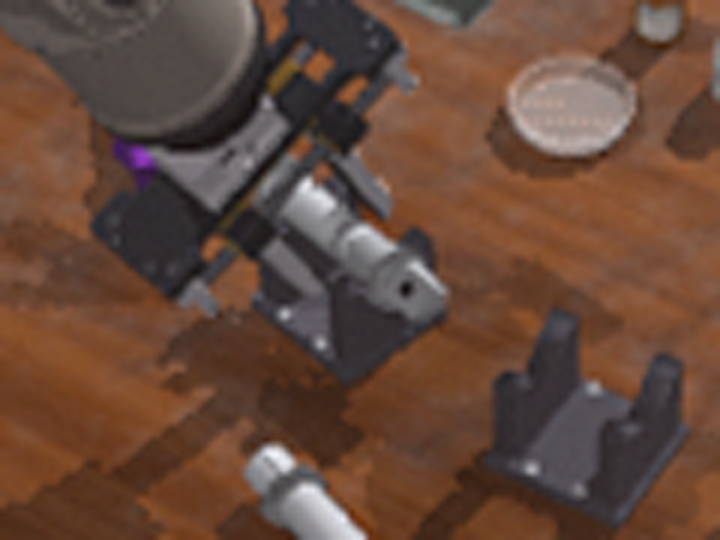

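The shaft lies home in the left block, with the dimple at (408,288) still tilted towards the robot. I'll regrip at -25° and roll it to +25°.

Call:
{"fn": "play_rows", "kwargs": {
  "series": [
    [[0,0,0,0,0,0,0.5],[0,0,0,0,0,0,1],[0,0,0,0,0,0,1],[0,0,0,0,0,0,1],[0,0,0,0,0,0,1],[0,0,0,0,0,0,1],[0,0,0,0,0,0,1],[0,0.003,-0.006,0,0,0,1],[0,0.0054,-0.0113,0,0,0,1],[0,0.0054,-0.0113,0,0,0,1]]
  ]
}}

```text
time_s: 23.25
tcp_pos: [0.591, 0.1534, 0.0303]
eef_rot: [0.175, 0.763, 0.607, 0.139]
force: [0.4, 0.4, -2.6]
finger_gap: 0.0252
grip_force: 30.0
```

Call:
{"fn": "play_rows", "kwargs": {
  "series": [
    [[0,-0.01,-0.001,0.18,0,0,1],[0,-0.02,-0.002,0.36,0,0,1],[0,-0.03,-0.005,0.55,0,0,1],[0,-0.037,-0.007,0.7,0,0,1],[0,-0.0433,-0.0096,0.833,0,0,1],[0,-0.0433,-0.0096,0.833,0,0,1]]
  ]
}}

```text
time_s: 23.75
tcp_pos: [0.5763, 0.1561, 0.0264]
eef_rot: [0.005, 0.783, 0.621, 0.005]
force: [-1.5, -1.1, -1.7]
finger_gap: 0.0251
grip_force: 30.0
```

Call:
{"fn": "play_rows", "kwargs": {
  "series": [
    [[0,-0.01,-0.001,0.18,0,0,1],[0,-0.02,-0.002,0.36,0,0,1],[0,-0.03,-0.005,0.55,0,0,1],[0,-0.037,-0.007,0.7,0,0,1],[0,-0.0433,-0.0096,0.833,0,0,1],[0,-0.0433,-0.0096,0.833,0,0,1],[0,-0.0433,-0.0096,0.833,0,0,1]]
  ]
}}

```text
time_s: 24.33
tcp_pos: [0.5573, 0.1607, 0.028]
eef_rot: [-0.162, 0.766, 0.609, -0.13]
force: [-0.4, -0.2, -1.5]
finger_gap: 0.0252
grip_force: 30.0
```

```bash
python3 - <<'E'
from look import *
s=st(); M=Rq(s["eef_rot"]); print("axis",(np.array(s["tcp_pos"])-M.apply([0,0,.041])).round(4),"lean",np.degrees(np.arcsin(-M.as_matrix()[2,1])))
C=np.array([.5738,.1579,.0])
steps([(C+[0,0,.0625],Rdown(-12.8,25))])
c=Cam("scene");t=Cam("top")
z=(np.array(s["tcp_pos"])-M.apply([0,0,.041]))[2]
flat([t,c],C,77.2,-1,z)
E
```

```text
t 24.33 tcp [0.5573 0.1607 0.028 ] gap 0.0252 F [-0.4 -0.2 -1.5] grip 29.99643176794052
R [[0.226, 0.89, -0.396], [0.974, -0.207, 0.09], [-0.002, -0.406, -0.914]]
axis [0.5735 0.157  0.0655] lean 23.952977690701086
tcp [0.557 0.162 0.025] -> [0.002, 0.001, 0.007] [0.035, -0.0, -0.009]
flat: n 50 normal tilt to +n (deg) 4.9 h 0.0061 xrange -0.0147 0.0095
flat: n 48 normal tilt to +n (deg) 5.1 h 0.0056 xrange -0.0153 0.0094
```

Call:
{"fn": "play_rows", "kwargs": {
  "series": [
    [[0.001,0,0.004,0,0,0,1],[0.002,0.001,0.008,0,0,0,1],[0.002,0.001,0.008,0,0,0,1],[0.002,0.001,0.008,0,0,0,0.6],[0.002,0.001,0.008,0,0,0,0.2],[0.002,0.001,0.008,0,0,0,0],[0.002,0.001,0.008,0,0,0,0],[0.002,0.001,0.008,0,0,0,0]]
  ]
}}

```text
time_s: 25.1
tcp_pos: [0.5564, 0.1628, 0.0265]
eef_rot: [-0.163, 0.765, 0.609, -0.13]
force: [0.2, -0.1, -0.2]
finger_gap: 0.0462
grip_force: 0.0
```

Call:
{"fn": "play_rows", "kwargs": {
  "series": [
    [[0,0,-0.04,0,0,0,0],[0,0,-0.1,0,0,0,0],[0,0,-0.18,-0.2,0,0,0],[0,0.02,-0.26,-0.5,0,0,0],[0,0.03,-0.3,-0.8,0,0,0],[0,0.03,-0.3,-0.8,0,0,0]]
  ]
}}

```text
time_s: 25.6
tcp_pos: [0.6179, 0.149, 0.1349]
eef_rot: [0.002, 0.783, 0.622, 0.005]
force: [0.4, 0.3, -0.0]
finger_gap: 0.0469
grip_force: 0.0
```

```bash
cat > meas.py <<'E'
from look import *
from scipy.optimize import least_squares
def avg(n=4):
    out=[]
    for _ in range(n):
        out+= [Cam("top"),Cam("scene")]
    return out
def roll(cams,C,deg,sg):
    """fit flat with round shoulders: signed-distance surface of D-section, params x0,z0,phi"""
    u=np.array([np.cos(np.deg2rad(deg)),np.sin(np.deg2rad(deg)),0]); n=np.array([u[1],-u[0],0])
    for nm,cs in (("top",cams[0::2]),("scene",cams[1::2]),("all",cams)):
        P=np.vstack([c.P.reshape(-1,3) for c in cs])-[C[0],C[1],.062]; s=P@u*sg; x=P@n
        k=(s>.055)&(s<.071)&(abs(x)<.018)&(abs(P[:,2])<.018)
        b=(abs(s)<.042)&(abs(s)>.01)&(abs(x)<.018)&(P[:,2]>.004)&(P[:,2]<.017)
        # body circle centre
        if b.sum()>30:
            f=least_squares(lambda q:np.hypot(x[b]-q[0],P[b,2]-q[1])-.013,[0,0],loss="soft_l1",f_scale=.002); q=f.x
        else: q=np.zeros(2)
        X,Z=x[k],P[k,2]
        def res(p,full=False):
            dx,dz=X-p[1],Z-p[2]; return np.maximum(np.hypot(dx,dz)-.013,dx*np.sin(p[0])+dz*np.cos(p[0])-.008)
        best=min((least_squares(res,[a,*q],loss="soft_l1",f_scale=.002) for a in np.deg2rad(np.arange(-120,121,30))),key=lambda f:f.cost)
        print(nm,"body centre",q.round(4),b.sum(),"| pts",k.sum(),"roll",np.degrees(best.x[0]).round(1),"c",best.x[1:].round(4),"cost",round(best.cost*1e6/k.sum(),3), "ends",np.percentile(s[(abs(x)<.01)&(P[:,2]>.004)&(P[:,2]<.02)&(abs(s)<.09)],[1,99]).round(4) )
E
python3 - <<'E'
from meas import *
s=st()
cs=avg(3); roll(cs,(.5738,.1579),77.2,-1)
from sh import shaft
shaft([cs[0],cs[1]],(.428,.052))
E
```

```text
t 25.6 tcp [0.6179 0.149  0.1349] gap 0.0469 F [ 0.4  0.3 -0. ] grip 0.0
R [[0.225, 0.974, 0.011], [0.974, -0.225, 0.003], [0.005, 0.01, -1.0]]
top body centre [0. 0.] 2 | pts 137 roll 31.8 c [ 0.0006 -0.0002] cost 1.519 ends [0.0422 0.0705]
scene body centre [-0.0001  0.0001] 286 | pts 115 roll 28.6 c [-0.0001  0.0011] cost 1.732 ends [-0.0547  0.0729]
all body centre [-0.      0.0001] 288 | pts 252 roll 30.2 c [0.0002 0.0004] cost 1.683 ends [-0.0542  0.0728]
rect [427.7  53.5] [129.9  32.3] dir deg 71.1 s range [-0.0675  0.064 ]
```

```bash
python3 - <<'E'
from look import *
c=Cam("scene"); t=Cam("top")
f=lambda c,p,w,h,k:cv2.resize(c.im[int(c.px(p)[1])-h//2:int(c.px(p)[1])+h//2,int(c.px(p)[0])-w//2:int(c.px(p)[0])+w//2],(w*k,h*k),interpolation=cv2.INTER_CUBIC)
cv2.imwrite("pics/l3.png",np.hstack([f(c,[.56,.12,.06],50,60,8),f(t,[.56,.11,.06],50,60,8)]))
E
```

```text
(no output)
```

View pics/l3.png

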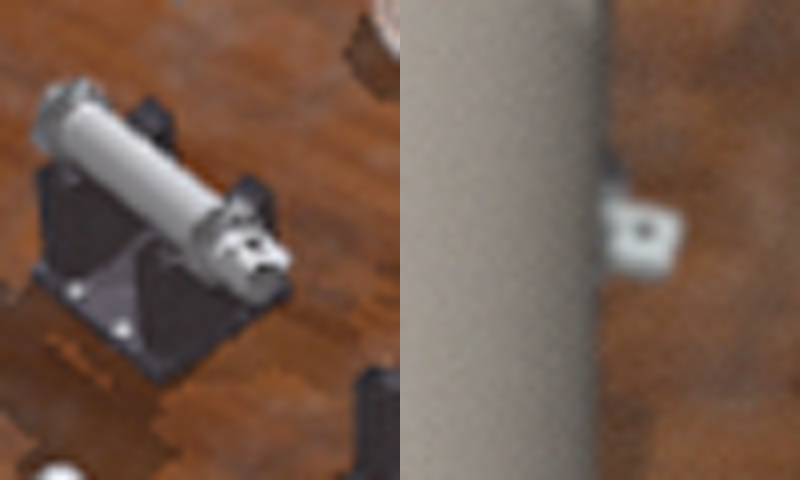

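The dimple at right-crop (645,230) is off-centre, which confirms the shaft is rolled about 30° past up. I'll check whether it slipped on release or whether my earlier plane fit was biased.

```bash
python3 - <<'E'
from meas import *
c=[Cam("top"),Cam("scene")]
for z in (.0655,.062): flat(c,(.5738,.1579),77.2,-1,z)
class O: pass
def old(f): o=O(); o.P=np.load(f); return o
# initial roll on the bench of both shafts with same D-section fit
import meas
for nm,C,deg,sg in (("left",(.4467,.213),94.5,-1),("right",(.4243,.044),72,1)):
    cams=[old("top0.npy"),old("scene0.npy")]
    for o in cams: o.P=o.P+np.array([0,0,.045])
    print(nm); roll(cams,C,deg,sg)
E
```

```text
flat: n 48 normal tilt to +n (deg) 16.4 h 0.0035 xrange -0.0127 0.0133
flat: n 44 normal tilt to +n (deg) 1.5 h 0.0013 xrange -0.0133 0.0119
flat: n 46 normal tilt to +n (deg) 12.7 h 0.0066 xrange -0.0127 0.0133
flat: n 45 normal tilt to +n (deg) 2.0 h 0.0046 xrange -0.0133 0.0119
left
top body centre [ 0.0006 -0.0001] 149 | pts 48 roll -72.7 c [-0.0008 -0.0016] cost 3.967 ends [-0.0573  0.0701]
scene body centre [-0.001   0.0006] 109 | pts 55 roll -82.8 c [-0.0012 -0.0019] cost 3.288 ends [-0.0555  0.0722]
all body centre [-0.0003  0.0003] 258 | pts 103 roll -79.0 c [-0.001  -0.0018] cost 3.682 ends [-0.0574  0.0713]
right
top body centre [-0.     -0.0002] 146 | pts 49 roll 84.4 c [ 0.0014 -0.0004] cost 4.155 ends [-0.054   0.0754]
scene body centre [-0.0007  0.0006] 126 | pts 35 roll -77.6 c [-0.0043  0.0007] cost 2.246 ends [-0.0566  0.0747]
all body centre [-0.0005  0.0002] 272 | pts 84 roll -88.8 c [-0.0025  0.    ] cost 3.662 ends [-0.056   0.0754]
```

```bash
python3 - <<'E'
from plan import *
C=np.array([.5738,.1579,.062]); Q=Rdown(-12.8,15)
steps([(C-Q.apply([0,0,.09]),Q)])
p=C-Q.apply([0,0,.09])+Q.apply([0,0,HZ]); steps([(C,Q)],p=p,M=Q)
E
```

```text
tcp [0.586 0.155 0.109] -> [0.001, -0.075, 0.053] [0.496, 0.001, -0.009]
tcp [0.563 0.16  0.022] -> [0.0, 0.0, 0.225] [0.0, 0.0, 0.0]
```

Call:
{"fn": "play_rows", "kwargs": {
  "series": [
    [[0,-0.02,0.01,0.12,0,0,0],[0,-0.04,0.03,0.25,0,0,0],[0.001,-0.06,0.045,0.4,0,0,0],[0.001,-0.075,0.053,0.496,0,-0.009,0],[0.001,-0.075,0.053,0.496,0,-0.009,0],[0.001,-0.075,0.053,0.496,0,-0.009,0]]
  ]
}}

```text
time_s: 26.6
tcp_pos: [0.5863, 0.1548, 0.1089]
eef_rot: [-0.101, 0.775, 0.618, -0.081]
force: [0.2, -0.3, 0.2]
finger_gap: 0.0471
grip_force: 0.0
```

Call:
{"fn": "play_rows", "kwargs": {
  "series": [
    [[0,0,0.05,0,0,0,0],[0,0,0.12,0,0,0,0],[0,0,0.18,0,0,0,0],[0,0,0.21,0,0,0,0],[0,0,0.225,0,0,0,0],[0,0,0.225,0,0,0,0],[0,0,0.225,0,0,0,0]]
  ]
}}

```text
time_s: 27.18
tcp_pos: [0.564, 0.1611, 0.024]
eef_rot: [-0.101, 0.775, 0.619, -0.08]
force: [0.2, -1.1, 0.5]
finger_gap: 0.047
grip_force: 0.0
```

Call:
{"fn": "play_rows", "kwargs": {
  "series": [
    [[0,0,0,0,0,0,0.5],[0,0,0,0,0,0,1],[0,0,0,0,0,0,1],[0,0,0,0,0,0,1],[0,0,0,0,0,0,1],[0,0,0,0,0,0,1],[0,0,0,0,0,0,1]]
  ]
}}

```text
time_s: 27.77
tcp_pos: [0.5656, 0.1607, 0.0238]
eef_rot: [-0.101, 0.775, 0.619, -0.079]
force: [8.8, -1.4, 1.6]
finger_gap: 0.0254
grip_force: 30.0
```

```bash
cat >> meas.py <<'E'
def grip():
    s=status.state(); M=Rq(s["eef_rot"]); a=(np.array(s["tcp_pos"])-M.apply([0,0,HZ])); print("t",round(s["time_s"],2),"axis",a.round(4),"lean",np.degrees(np.arcsin(-M.as_matrix()[2,1])).round(1),"gap",s["finger_gap"],"F",np.round(s["force"],1),"q6",round(s["joint_positions"][5],2)); return a
def rl(C,deg,sg,n=2,dz=0):
    cs=avg(n)
    for c in cs: c.P=c.P-np.array([0,0,dz])
    roll(cs,C,deg,sg)
E
python3 - <<'E'
from meas import *
a=grip(); rl((.5738,.1579),77.2,-1)
steps([((.5738,.1579,.067),Rdown(-12.8,15)),((.5738,.1579,.067),Rdown(-12.8,-13))])
E
```

```text
t 27.77 axis [0.5757 0.1584 0.0635] lean 14.7 gap 0.02541617063910636 F [ 8.8 -1.4  1.6] q6 1.11
top body centre [0. 0.] 7 | pts 91 roll 25.3 c [0.     0.0006] cost 1.811 ends [0.0413 0.0705]
scene body centre [-0.0003  0.0008] 140 | pts 79 roll 23.4 c [-0.0003  0.0007] cost 1.959 ends [-0.0515  0.0728]
all body centre [-0.0001  0.0011] 147 | pts 170 roll 24.3 c [-0.0002  0.0007] cost 1.884 ends [-0.0499  0.0723]
tcp [0.563 0.16  0.027] -> [-0.002, -0.007, -0.007] [0.01, -0.003, 0.002]
tcp [0.583 0.156 0.027] -> [-0.002, 0.041, -0.019] [-0.923, -0.003, 0.001]
```

Gripping pushed the tool sideways by 9 N, so the groove lies 2–3 mm further along +x in tool coordinates. Laying the shaft off-centre is what made it roll on release. I'll re-centre and regrip to measure this.

Call:
{"fn": "play_rows", "kwargs": {
  "series": [
    [[0,0,0,0,0,0,0.4],[0,0,0,0,0,0,0],[0,0,0,0,0,0,0],[0,0.008,0.003,0,0,0,0],[0,0.008,0.003,0,0,0,0],[0,0.008,0.003,0,0,0,0.5],[0,0.008,0.003,0,0,0,1],[0,0.008,0.003,0,0,0,1],[0,0.008,0.003,0,0,0,1],[0,0.008,0.003,0,0,0,1],[0,0.008,0.003,0,0,0,1],[0,0.008,0.003,0,0,0,1]]
  ]
}}

```text
time_s: 28.97
tcp_pos: [0.5653, 0.1606, 0.021]
eef_rot: [-0.102, 0.774, 0.619, -0.081]
force: [-4.6, 0.4, 5.1]
finger_gap: 0.0255
grip_force: 30.0
```

```bash
python3 - <<'E'
from meas import *
a=grip(); rl((.5738,.1579),77.2,-1)
E
```

```text
t 28.97 axis [0.5756 0.1582 0.0606] lean 15.0 gap 0.02548480351448204 F [-4.6  0.4  5.1] q6 1.11
top body centre [0. 0.] 7 | pts 90 roll 36.6 c [ 0.0011 -0.0003] cost 1.69 ends [0.0407 0.0703]
scene body centre [0.0004 0.001 ] 146 | pts 79 roll 31.8 c [0.0004 0.0007] cost 1.773 ends [-0.0506  0.0728]
all body centre [0.0005 0.0012] 153 | pts 169 roll 33.8 c [0.0007 0.0002] cost 1.773 ends [-0.0502  0.0723]
```

```bash
python3 - <<'E'
from plan import *
C=np.array([.5757,.1575,0])
steps([(C+[0,0,.066],Rdown(-12.8,15)),(C+[0,0,.066],Rdown(-12.8,-3)),(C+[0,0,.066],Rdown(-12.8,-14))])
E
```

```text
tcp [0.565 0.16  0.026] -> [-0.002, -0.003, -0.013] [-0.001, -0.001, 0.003]
tcp [0.578 0.157 0.025] -> [-0.002, 0.029, -0.018] [-0.601, -0.001, 0.002]
tcp [0.585 0.155 0.026] -> [-0.002, 0.047, -0.026] [-0.967, -0.001, 0.002]
```

Call:
{"fn": "play_rows", "kwargs": {
  "series": [
    [[0,-0.004,-0.008,0,0,0,1],[0,-0.006,-0.013,0,0,0,1],[0,0.005,-0.014,-0.2,0,0,1],[0,0.016,-0.016,-0.4,0,0,1],[0,0.026,-0.018,-0.6,0,0,1],[0,0.036,-0.022,-0.8,0,0,1],[0,0.044,-0.026,-0.967,0,0,1],[0,0.044,-0.026,-0.967,0,0,1],[0,0.044,-0.026,-0.967,0,0,1]]
  ]
}}

```text
time_s: 29.92
tcp_pos: [0.5833, 0.1566, 0.0262]
eef_rot: [0.095, 0.775, 0.62, 0.076]
force: [-3.0, -1.3, -2.4]
finger_gap: 0.0255
grip_force: 30.0
```

```bash
python3 - <<'E'
from meas import *
a=grip(); rl((.5738,.1579),77.2,-1,3,dz=a[2]-.0606)
C=np.array([.5757,.1575,0])
for L in (-14,-18): steps([(C+[0,0,.062],Rdown(-12.8,L))])
E
```

```text
t 29.92 axis [0.5737 0.1588 0.066 ] lean -13.9 gap 0.025492301794464097 F [-3.  -1.3 -2.4] q6 0.47
top body centre [-0.0005 -0.0006] 116 | pts 141 roll -3.5 c [-0.0008 -0.0002] cost 2.077 ends [0.0256 0.0708]
scene body centre [-0.0008  0.0007] 187 | pts 133 roll 6.0 c [-0.0003  0.0013] cost 2.104 ends [-0.0225  0.0738]
all body centre [-0.0007  0.0003] 303 | pts 274 roll 0.5 c [-0.0004  0.0005] cost 2.217 ends [-0.02    0.0727]
tcp [0.585 0.155 0.022] -> [-0.002, -0.004, 0.011] [0.003, -0.002, -0.0]
tcp [0.588 0.155 0.023] -> [-0.002, 0.003, 0.01] [-0.13, -0.002, -0.0]
```

```bash
python3 - <<'E'
from meas import *
a=grip(); rl((.5738,.1579),77.2,-1,3,dz=a[2]-.0606)
a=grip()
C=np.array([.5757,.1575,0])
for L in (-14,-18): steps([(C+[0,0,.062],Rdown(-12.8,L))])
E
```

```text
t 30.22 axis [0.5764 0.158  0.0665] lean -14.1 gap 0.02504900521128377 F [-0.4  0.5 -1.9] q6 0.47
top body centre [ 0.0007 -0.0001] 114 | pts 138 roll -5.4 c [-0.0002 -0.0005] cost 2.579 ends [0.0256 0.0706]
scene body centre [-0.0004  0.0006] 192 | pts 118 roll 0.6 c [0.0004 0.0004] cost 1.934 ends [-0.021   0.0729]
all body centre [-0.0001  0.0004] 306 | pts 256 roll 1.4 c [ 0.0004 -0.0001] cost 2.322 ends [-0.0204  0.0723]
t 30.52 axis [0.5756 0.1582 0.0663] lean -14.1 gap 0.025129279032961707 F [-0.   0.2 -1.9] q6 0.47
tcp [0.585 0.155 0.022] -> [-0.002, -0.002, 0.01] [0.002, -0.002, 0.001]
tcp [0.588 0.155 0.023] -> [-0.002, 0.005, 0.01] [-0.131, -0.002, 0.001]
```

Call:
{"fn": "play_rows", "kwargs": {
  "series": [
    [[0,-0.001,0.005,0,0,0,1],[0,-0.002,0.009,0,0,0,1],[0,-0.003,0.012,0,0,0,1],[0,-0.003,0.012,0,0,0,1],[0,-0.003,0.012,0,0,0,1],[0,-0.003,0.012,0,0,0,1]]
  ]
}}

```text
time_s: 31.02
tcp_pos: [0.5854, 0.1561, 0.0216]
eef_rot: [0.096, 0.775, 0.62, 0.077]
force: [1.8, -1.3, -1.8]
finger_gap: 0.0249
grip_force: 30.0
```

```bash
python3 - <<'E'
from meas import *
a=grip(); rl((.5738,.1579),77.2,-1,3)
E
```

```text
t 31.02 axis [0.5756 0.1582 0.0614] lean -14.1 gap 0.02487208260634031 F [ 1.8 -1.3 -1.8] q6 0.46
top body centre [0.0004 0.0002] 112 | pts 135 roll -2.6 c [-0.0002 -0.    ] cost 2.353 ends [0.0252 0.0703]
scene body centre [-0.0004  0.001 ] 184 | pts 131 roll 1.7 c [-0.0008  0.0014] cost 2.269 ends [-0.0224  0.0729]
all body centre [-0.0002  0.0008] 296 | pts 266 roll 1.2 c [-0.0004  0.0007] cost 2.394 ends [-0.0216  0.0726]
```

Call:
{"fn": "play_rows", "kwargs": {
  "series": [
    [[0,-0.001,0.002,0,0,0,1],[0,-0.001,0.003,0,0,0,1],[0,-0.001,0.003,0,0,0,0.6],[0,-0.001,0.003,0,0,0,0.4],[0,-0.001,0.003,0,0,0,0.2],[0,-0.001,0.003,0,0,0,0],[0,-0.001,0.003,0,0,0,0],[0,-0.001,0.003,0,0,0,0]]
  ]
}}

```text
time_s: 31.98
tcp_pos: [0.5848, 0.1562, 0.0201]
eef_rot: [0.095, 0.775, 0.62, 0.077]
force: [-0.5, -0.8, -0.7]
finger_gap: 0.0463
grip_force: 0.0
```

Call:
{"fn": "play_rows", "kwargs": {
  "series": [
    [[0,0,-0.05,0,0,0,0],[0,0,-0.12,0,0,0,0],[0,0,-0.2,0,0,0,0],[0,0,-0.3,0.1,0,0,0],[0,0,-0.4,0.3,0,0,0],[0,0,-0.45,0.47,0,0,0],[0,0,-0.45,0.47,0,0,0]]
  ]
}}

```text
time_s: 32.57
tcp_pos: [0.5445, 0.1659, 0.2004]
eef_rot: [-0.003, 0.781, 0.624, 0.001]
force: [0.2, 0.5, -0.1]
finger_gap: 0.047
grip_force: 0.0
```

```bash
python3 - <<'E'
from meas import *
grip(); cs=avg(3); roll(cs,(.5738,.1579),77.2,-1)
from sh import shaft
shaft([cs[0],cs[1]],(.428,.052))
s=st()
E
```

```text
t 32.57 axis [0.5446 0.1657 0.2414] lean 0.2 gap 0.04697112453974231 F [ 0.2  0.5 -0.1] q6 1.1
top body centre [ 0.0002 -0.0003] 127 | pts 135 roll 0.4 c [ 0.0005 -0.0004] cost 2.322 ends [0.0231 0.0704]
scene body centre [-0.      0.0004] 292 | pts 119 roll 5.5 c [0.0001 0.0009] cost 1.782 ends [-0.0547  0.0724]
all body centre [-0.0001  0.0002] 419 | pts 254 roll 2.2 c [0.0002 0.0002] cost 2.146 ends [-0.0537  0.072 ]
rect [445.2  78.8] [106.4  33.5] dir deg 71.1 s range [-0.0561  0.0518]
t 32.87 tcp [0.5414 0.1657 0.1936] gap 0.0469 F [-1.1 -0.5  0. ] grip 0.0
R [[0.22, 0.976, -0.001], [0.976, -0.22, -0.0], [-0.0, -0.001, -1.0]]
```

The left shaft is home, with a roll of about 2°. The right shaft has been knocked, so I'll measure it again.

```bash
python3 - <<'E'
from meas import *
from sh import shaft
t=Cam("top");s=Cam("scene")
P=np.vstack([t.P.reshape(-1,3)]); k=(P[:,2]>.023)&(P[:,2]<.04)&(P[:,0]>.36)&(P[:,0]<.525)&(P[:,1]>-.06)&(P[:,1]<.2)
p=P[k]; g=np.median(p,0); print(len(p),g.round(3),p.min(0).round(3),p.max(0).round(3))
Q=shaft([t,s],g[:2],rad=.1)
f=lambda c,p,w,h,k:cv2.resize(c.im[int(c.px(p)[1])-h//2:int(c.px(p)[1])+h//2,int(c.px(p)[0])-w//2:int(c.px(p)[0])+w//2],(w*k,h*k),interpolation=cv2.INTER_CUBIC)
cv2.imwrite("pics/r1.png",np.hstack([f(s,[g[0],g[1],.02],60,60,6),f(t,[g[0],g[1],.02],60,60,6)])); print(t.px([g[0],g[1],.02]))
E
```

```text
247 [0.445 0.081 0.029] [0.412 0.025 0.023] [0.476 0.131 0.039]
rect [447.4  81.1] [113.1  32.1] dir deg 66.8 s range [-0.0594  0.0714]
(np.float64(238.1021647738078), np.float64(228.21945445764158))
```

View pics/r1.png

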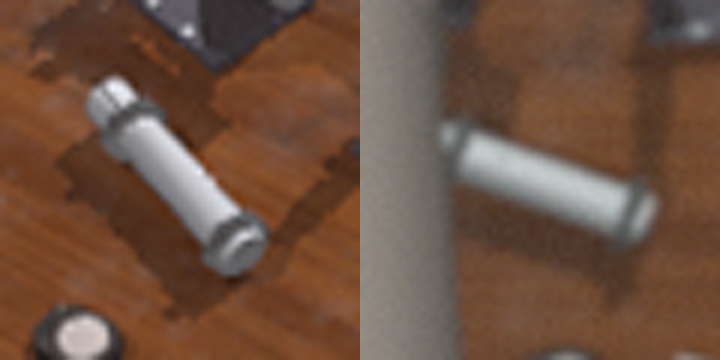

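Call:
{"fn": "play_rows", "kwargs": {
  "series": [
    [[-0.05,0,-0.05,0,0,0,-0.2],[-0.15,0.03,-0.1,0,0,0,-0.4],[-0.25,0.06,-0.1,0,0,0,-0.4],[-0.35,0.08,-0.1,0,0,0,-0.4],[-0.45,0.1,-0.1,0,0,0,-0.4],[-0.55,0.13,-0.1,0,0,0,-0.4],[-0.62,0.146,-0.1,0,0,0,-0.4],[-0.65,0.146,-0.1,0,0,0,-0.4],[-0.65,0.146,-0.1,0,0,0,-0.4]]
  ]
}}

```text
time_s: 33.72
tcp_pos: [0.541, -0.1042, 0.2344]
eef_rot: [-0.0, 0.783, 0.622, -0.0]
force: [-0.1, -0.5, -0.3]
finger_gap: 0.0657
grip_force: 0.0
```

```bash
cat > bench.py <<'E'
from meas import *
def bench(n=4,sg=1):
    cs=avg(n)
    P=cs[0].P.reshape(-1,3); k=(P[:,2]>.023)&(P[:,2]<.04)&(P[:,0]>.36)&(P[:,0]<.525)&(P[:,1]>-.06)&(P[:,1]<.2)
    # direction + centre from body points of all top frames, iterated
    T=np.vstack([c.P.reshape(-1,3) for c in cs[0::2]]); g=np.median(P[k],0)[:2]
    T=T[(T[:,2]>.02)&(T[:,2]<.036)&(np.hypot(*(T[:,:2]-g).T)<.1)]
    c=T[:,:2].mean(0); w,v=np.linalg.eigh(np.cov((T[:,:2]-c).T)); u=v[:,1]*np.sign(v[1,1]); 
    for _ in range(5):
        n_=np.array([u[1],-u[0]]); s=(T[:,:2]-c)@u; x=(T[:,:2]-c)@n_; m=(abs(x)<.016)
        e=np.percentile(s[m],[.5,99.5]); o=(e[0]+58e-3+e[1]-74e-3)/2 if sg>0 else (e[0]+74e-3+e[1]-58e-3)/2
        b=abs(s-o)<.04; b&=m
        A=np.polyfit(s[b],x[b],1); u=u+A[0]*n_; u/=np.linalg.norm(u)
    c=c+u*o; n_=np.array([u[1],-u[0]]); c=c+n_*A[1]
    deg=np.degrees(np.arctan2(u[1],u[0])); print("origin",c.round(4),"dir",deg.round(1),"ends",e.round(4))
    for q in cs: q.P=q.P+np.array([0,0,.045])
    roll(cs,c,deg,sg); return cs,c,deg
if __name__=="__main__":
    cs,c,deg=bench(5)
    cc=cs[0::2]; im=np.mean([q.im.astype(float) for q in cc],0).astype(np.uint8); im2=np.mean([q.im.astype(float) for q in cs[1::2]],0).astype(np.uint8)
    p=[c[0],c[1],.02]
    def cr(q,im): u,v=map(int,q.px(p)); return cv2.resize(im[v-25:v+25,u-25:u+25],(400,400),interpolation=cv2.INTER_LANCZOS4)
    cv2.imwrite("pics/r2.png",np.hstack([cr(cs[1],im2),cr(cs[0],im)]))
    grip()
E
python3 bench.py
```

```text
origin [0.446  0.0827] dir 70.8 ends [-0.0659  0.0644]
top body centre [ 0.0003 -0.0004] 728 | pts 250 roll 88.3 c [ 0.001  -0.0012] cost 3.993 ends [-0.0561  0.073 ]
scene body centre [-0.0002  0.0003] 598 | pts 175 roll -80.7 c [-0.0041  0.0001] cost 3.054 ends [-0.0594  0.0727]
all body centre [-0. -0.] 1326 | pts 425 roll -87.2 c [-0.0027 -0.0006] cost 3.806 ends [-0.0585  0.0728]
t 34.22 axis [ 0.5421 -0.1002  0.2756] lean 0.0 gap 0.06577700011067611 F [0.2 0.  0.2] q6 1.16
```

View pics/r2.png

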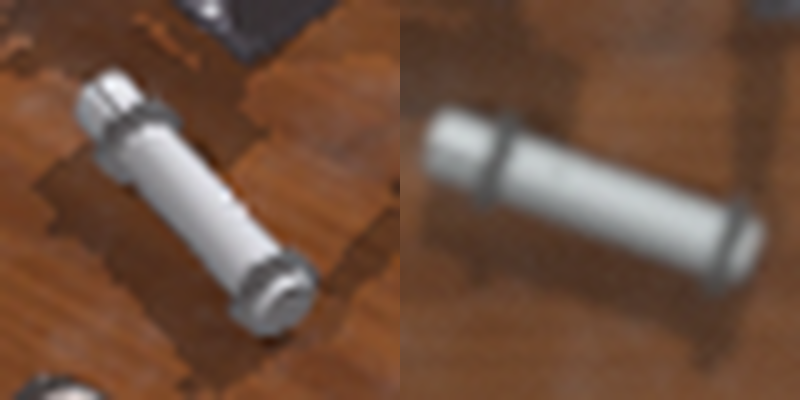

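```bash
python3 - <<'E'
from meas import *
cs=avg(4); C=(.446,.0827); deg=70.3
u=np.array([np.cos(np.deg2rad(deg)),np.sin(np.deg2rad(deg)),0]); n=np.array([u[1],-u[0],0])
for nm,q in (("top",cs[0::2]),("scene",cs[1::2])):
    P=np.vstack([c.P.reshape(-1,3) for c in q])-[C[0],C[1],.017]; s=P@u;x=P@n;z=P[:,2]
    k=(s>.055)&(s<.071)&(abs(x)<.018)&(abs(z)<.018)
    b=(abs(s)<.04)&(abs(x)<.018)&(z>-.005)&(z<.018)
    f=np.array([np.median((np.hypot(x[b],z[b]))),]); print(nm,k.sum(),"body r",f.round(4))
    for a in (-150,-90,-30,30,90,150):
        a_=np.deg2rad(a); rr=np.maximum(np.hypot(x[k],z[k])-.013,x[k]*np.sin(a_)+z[k]*np.cos(a_)-.008); print(a,"mean|r| mm",(1000*np.minimum(abs(rr),.008).mean()).round(2))
    th=np.degrees(np.arctan2(x,z))
    for t0 in range(-165,180,15):
        m=k&(abs(th-t0)<7.5); mb=b&(abs(th-t0)<7.5)
        if m.sum()>4: print(t0,m.sum(),"end r",np.round(1000*np.median(np.hypot(x[m],z[m])),1),"body r",np.round(1000*np.median(np.hypot(x[mb],z[mb])),1) if mb.sum() else "-")
E
```

```text
top 211 body r [0.0125]
-150 mean|r| mm 2.99
-90 mean|r| mm 3.27
-30 mean|r| mm 4.07
30 mean|r| mm 3.68
90 mean|r| mm 3.02
150 mean|r| mm 3.01
-135 17 end r 22.5 body r -
-75 5 end r 13.4 body r 12.2
-60 13 end r 13.1 body r 12.2
-45 22 end r 13.1 body r 12.0
-30 21 end r 13.8 body r 12.8
-15 19 end r 12.6 body r 12.9
0 22 end r 14.9 body r 13.0
15 19 end r 11.6 body r 13.0
30 18 end r 12.5 body r 12.9
45 13 end r 12.8 body r 12.8
60 8 end r 11.4 body r 12.6
75 8 end r 11.7 body r 12.3
135 19 end r 21.8 body r -
scene 145 body r [0.0132]
-150 mean|r| mm 2.81
-90 mean|r| mm 3.4
-30 mean|r| mm 4.26
30 mean|r| mm 3.55
90 mean|r| mm 2.65
150 mean|r| mm 2.67
-135 24 end r 21.6 body r -
-90 6 end r 12.8 body r 12.4
-75 12 end r 13.7 body r 12.9
-60 12 end r 13.9 body r 13.0
-45 18 end r 12.3 body r 13.1
-30 14 end r 15.1 body r 13.8
-15 13 end r 14.8 body r 13.7
0 16 end r 13.9 body r 13.4
15 12 end r 13.1 body r 13.7
30 11 end r 12.7 body r 13.3
```

```bash
python3 - <<'E'
from meas import *
Q=Rdown(-19.7); A=np.array([.4475,.0825,.11]); grip()
steps([(A,Q)])
steps([(A-[0,0,.0925],Q)],p=A-[0,0,HZ],M=Q)
E
```

```text
t 34.62 axis [ 0.542  -0.1009  0.2756] lean 0.0 gap 0.06596396074469897 F [ 0.4  0.2 -0.2] q6 1.16
tcp [0.448 0.082 0.069] -> [0.395, -0.331, 0.415] [-0.001, -0.001, 0.232]
tcp [ 0.448  0.082 -0.024] -> [0.0, 0.0, 0.231] [0.0, 0.0, 0.0]
```

Call:
{"fn": "play_rows", "kwargs": {
  "series": [
    [[0.06,-0.05,0,0,0,0.05,-0.4],[0.14,-0.12,0,0,0,0.1,-0.4],[0.22,-0.19,0.02,0,0,0.15,-0.4],[0.3,-0.26,0.08,0,0,0.2,-0.4],[0.36,-0.31,0.16,0,0,0.232,-0.4],[0.395,-0.331,0.24,0,0,0.232,-0.4],[0.395,-0.331,0.32,0,0,0.232,-0.4],[0.395,-0.331,0.38,0,0,0.232,-0.4],[0.395,-0.331,0.41,0,0,0.232,-0.4],[0.395,-0.331,0.415,0,0,0.232,-0.4],[0.395,-0.331,0.415,0,0,0.232,-0.4]]
  ]
}}

```text
time_s: 35.53
tcp_pos: [0.4475, 0.082, 0.0686]
eef_rot: [-0.0, 0.818, 0.575, -0.001]
force: [0.2, 0.6, -0.1]
finger_gap: 0.0659
grip_force: 0.0
```

```bash
python3 - <<'E'
from meas import *
Q=Rdown(-19.7); grip()
steps([((.4475,.0825,.0175),Q)])
E
```

```text
t 35.53 axis [0.4475 0.082  0.1096] lean 0.1 gap 0.06585906127685665 F [ 0.2  0.6 -0.1] q6 0.75
tcp [ 0.448  0.082 -0.024] -> [0.001, -0.0, 0.23] [-0.002, 0.002, -0.002]
```

Call:
{"fn": "play_rows", "kwargs": {
  "series": [
    [[0,0,0.06,0,0,0,-0.4],[0,0,0.13,0,0,0,-0.4],[0,0,0.19,0,0,0,-0.4],[0,0,0.22,0,0,0,-0.2],[0,0,0.23,0,0,0,0.2],[0,0,0.23,0,0,0,1],[0,0,0.23,0,0,0,1],[0,0,0.23,0,0,0,1],[0,0,0.23,0,0,0,1],[0,0,0.23,0,0,0,1],[0,0,0.23,0,0,0,1],[0,0,0.23,0,0,0,1]]
  ]
}}

```text
time_s: 36.53
tcp_pos: [0.4482, 0.0832, -0.0224]
eef_rot: [-0.001, 0.818, 0.576, 0.001]
force: [-2.4, 1.5, 13.5]
finger_gap: 0.0253
grip_force: 30.0
```

Call:
{"fn": "play_rows", "kwargs": {
  "series": [
    [[0,0,0,0,0,0,1],[0,0,-0.03,0,0,0,1],[0,0,-0.08,0,0,0,1],[0,0,-0.14,0,0,0,1],[0,0,-0.2,0,0,0,1],[0,0,-0.26,0,0,0,1],[0,0,-0.3,0,0,0,1],[0,0,-0.32,0,0,0,1],[0,0,-0.32,0,0,0,1]]
  ]
}}

```text
time_s: 37.28
tcp_pos: [0.4483, 0.0833, 0.1061]
eef_rot: [-0.001, 0.817, 0.576, 0.001]
force: [-0.4, 0.2, -1.9]
finger_gap: 0.0252
grip_force: 30.0
```

```bash
python3 - <<'E'
from meas import *
a=grip(); print(status.state()["grip_force"])
C=np.array([.563,-.012,.14]); Q=Rdown(2,-24); steps([(C,Rdown(2,-10))]); steps([(C,Q)],p=C-[0,0,HZ],M=Rdown(2))
E
```

```text
t 37.28 axis [0.4482 0.0832 0.1471] lean -0.0 gap 0.025153758947326466 F [-0.4  0.2 -1.9] q6 0.83
29.98502343893051
tcp [ 0.57  -0.012  0.1  ] -> [-0.121, 0.367, 0.016] [-0.328, 0.057, -0.721]
tcp [ 0.58  -0.011  0.103] -> [-0.0, 0.042, -0.009] [-0.8, 0.0, -0.0]
```

Call:
{"fn": "play_rows", "kwargs": {
  "series": [
    [[-0.02,0.06,0,0,0,-0.12,1],[-0.04,0.13,0,0,0,-0.25,1],[-0.07,0.2,0.005,0,0,-0.4,1],[-0.09,0.27,0.01,0,0,-0.55,1],[-0.11,0.32,0.015,0,0,-0.65,1],[-0.116,0.351,0.016,0,0,-0.724,1],[-0.116,0.351,0.016,0,0,-0.724,1],[-0.116,0.351,0.016,0,0,-0.724,1]]
  ]
}}

```text
time_s: 37.95
tcp_pos: [0.5634, -0.0092, 0.0968]
eef_rot: [-0.001, 0.695, 0.719, -0.001]
force: [-0.4, 0.2, -2.5]
finger_gap: 0.0252
grip_force: 30.0
```

Call:
{"fn": "play_rows", "kwargs": {
  "series": [
    [[0,0.01,-0.001,-0.2,0,0,1],[0,0.02,-0.002,-0.4,0,0,1],[0,0.031,-0.005,-0.6,0,0,1],[0,0.042,-0.009,-0.8,0,0,1],[0,0.042,-0.009,-0.8,0,0,1],[0,0.042,-0.009,-0.8,0,0,1]]
  ]
}}

```text
time_s: 38.45
tcp_pos: [0.5786, -0.0065, 0.101]
eef_rot: [0.142, 0.68, 0.704, 0.15]
force: [0.9, 0.9, -1.4]
finger_gap: 0.0251
grip_force: 30.0
```

```bash
python3 - <<'E'
from meas import *
a=grip(); a=grip()
C=np.array([.563,-.012]); cs=avg(2)
u=np.array([np.cos(np.deg2rad(92)),np.sin(np.deg2rad(92)),0]); n=np.array([u[1],-u[0],0])
for q in (cs[0::2],cs[1::2]):
    P=np.vstack([c.P.reshape(-1,3) for c in q])-[*C,a[2]]; s=P@u;x=P@n; k=(abs(x)<.016)&(abs(P[:,2])<.02)&(abs(s)<.09); print("ends",np.percentile(s[k],[1,99]).round(4),"x",[round(float(np.median(x[k&(abs(s-b)<.006)])),4) for b in (-.03,.03,.06)])
a=grip()
steps([((*C,.0625),Rdown(2,-24))])
E
```

```text
t 38.45 axis [ 0.562  -0.0072  0.1385] lean -23.8 gap 0.02506030468144633 F [ 0.9  0.9 -1.4] q6 0.31
t 38.45 axis [ 0.562  -0.0072  0.1385] lean -23.8 gap 0.02506030468144633 F [ 0.9  0.9 -1.4] q6 0.31
ends [-0.0524  0.076 ] x [0.0097, 0.0114, -0.002]
ends [-0.0557  0.0028] x [-0.0078, nan, nan]
t 38.65 axis [ 0.5651 -0.0081  0.1396] lean -23.9 gap 0.025060965018004634 F [ 0.9  1.  -1.9] q6 0.31
tcp [ 0.58  -0.011  0.025] -> [-0.01, -0.083, 0.174] [-0.002, -0.002, 0.001]
  return _methods._mean(a, axis=axis, dtype=dtype,
  ret = ret.dtype.type(ret / rcount)
```

Call:
{"fn": "play_rows", "kwargs": {
  "series": [
    [[-0.002,-0.015,0.03,0,0,0,1],[-0.005,-0.03,0.065,0,0,0,1],[-0.005,-0.048,0.1,0,0,0,1],[-0.005,-0.062,0.13,0,0,0,1],[-0.005,-0.073,0.153,0,0,0,1],[-0.005,-0.079,0.165,0,0,0,1],[-0.005,-0.082,0.172,0,0,0,1],[-0.005,-0.082,0.172,0,0,0,1],[-0.005,-0.082,0.172,0,0,0,1],[-0.005,-0.082,0.172,0,0,0,1]]
  ]
}}

```text
time_s: 39.48
tcp_pos: [0.5796, -0.0097, 0.0261]
eef_rot: [0.143, 0.68, 0.704, 0.149]
force: [-0.4, -0.5, -1.8]
finger_gap: 0.0252
grip_force: 30.0
```

Call:
{"fn": "play_rows", "kwargs": {
  "series": [
    [[0,-0.001,0.002,0,0,0,1],[0,-0.002,0.004,0,0,0,1],[0,-0.002,0.004,0,0,0,1],[0,-0.002,0.004,0,0,0,1]]
  ]
}}

```text
time_s: 39.82
tcp_pos: [0.5797, -0.0097, 0.0258]
eef_rot: [0.143, 0.68, 0.704, 0.149]
force: [-8.5, -0.4, 12.8]
finger_gap: 0.0248
grip_force: 30.0
```

```bash
python3 - <<'E'
from meas import *
a=grip()
E
```

```text
t 39.82 axis [ 0.5631 -0.0104  0.0633] lean -23.9 gap 0.024818110152588686 F [-8.5 -0.4 12.8] q6 0.16
```

Call:
{"fn": "play_rows", "kwargs": {
  "series": [
    [[0,-0.0025,-0.004,0,0,0,1],[0,-0.0025,-0.004,0,0,0,1],[0,-0.0025,-0.004,0,0,0,0.6],[0,-0.0025,-0.004,0,0,0,0.3],[0,-0.0025,-0.004,0,0,0,0],[0,-0.0025,-0.004,0,0,0,0],[0,-0.0025,-0.004,0,0,0,0],[0,-0.0025,-0.004,0,0,0,0]]
  ]
}}

```text
time_s: 40.48
tcp_pos: [0.5778, -0.01, 0.0264]
eef_rot: [0.143, 0.68, 0.704, 0.149]
force: [0.2, 0.8, -0.6]
finger_gap: 0.0471
grip_force: 0.0
```

Call:
{"fn": "play_rows", "kwargs": {
  "series": [
    [[0,-0.011,-0.001,0.2,0,0,0],[0,-0.021,-0.002,0.4,0,0,0],[0,-0.031,-0.005,0.6,0,0,0],[0,-0.0367,-0.0068,0.7,0,0,0],[0,-0.0367,-0.0068,0.7,0,0,0]]
  ]
}}

```text
time_s: 40.9
tcp_pos: [0.5657, -0.0096, 0.0232]
eef_rot: [0.016, 0.693, 0.72, 0.015]
force: [-0.4, 1.1, -0.2]
finger_gap: 0.047
grip_force: 0.0
```

Call:
{"fn": "play_rows", "kwargs": {
  "series": [
    [[0,-0.011,-0.001,0.2,0,0,0],[0,-0.021,-0.002,0.4,0,0,0],[0,-0.031,-0.005,0.6,0,0,0],[0,-0.0367,-0.0068,0.7,0,0,0],[0,-0.0367,-0.0068,0.7,0,0,0]]
  ]
}}

```text
time_s: 41.32
tcp_pos: [0.5492, -0.011, 0.0234]
eef_rot: [-0.111, 0.685, 0.711, -0.114]
force: [0.3, -0.1, -1.1]
finger_gap: 0.0467
grip_force: 0.0
```

Call:
{"fn": "play_rows", "kwargs": {
  "series": [
    [[0,-0.011,-0.001,0.2,0,0,0],[0,-0.021,-0.002,0.4,0,0,0],[0,-0.031,-0.005,0.6,0,0,0],[0,-0.0367,-0.0068,0.7,0,0,0],[0,-0.0367,-0.0068,0.7,0,0,0],[0,-0.0367,-0.0068,0.7,0,0,0]]
  ]
}}

```text
time_s: 41.82
tcp_pos: [0.5351, -0.0119, 0.0311]
eef_rot: [-0.232, 0.655, 0.678, -0.24]
force: [0.1, -0.5, -0.7]
finger_gap: 0.0472
grip_force: 0.0
```

```bash
python3 - <<'E'
from meas import *
a=grip(); rl((.5612,-.012),92,1,2); a=grip()
for x in (.5612,.562): steps([((x,-.0105,.062),Rdown(2,39))])
E
```

```text
t 41.82 axis [ 0.5609 -0.0111  0.063 ] lean 39.0 gap 0.047215180450051596 F [ 0.1 -0.5 -0.7] q6 1.61
top body centre [-0.0006 -0.0011] 207 | pts 87 roll -129.9 c [-0.0011 -0.0001] cost 1.792 ends [-0.0559  0.0727]
scene body centre [-0.0005 -0.    ] 203 | pts 76 roll 25.6 c [-0.0007  0.0033] cost 1.292 ends [-0.0579  0.0724]
all body centre [-0.0006 -0.0006] 410 | pts 163 roll 110.8 c [-0.0011  0.0004] cost 1.671 ends [-0.0568  0.0726]
t 42.02 axis [ 0.5611 -0.0104  0.0647] lean 39.0 gap 0.046743541038391304 F [-0.1 -0.3 -0.4] q6 1.61
tcp [ 0.535 -0.011  0.03 ] -> [-0.0, 0.004, 0.005] [0.0, -0.003, 0.002]
tcp [ 0.536 -0.011  0.03 ] -> [-0.0, 0.006, 0.004] [0.0, -0.003, 0.002]
```

Call:
{"fn": "play_rows", "kwargs": {
  "series": [
    [[0,0.005,0.006,0,0,0,0],[0,0.005,0.006,0,0,0,0.5],[0,0.005,0.006,0,0,0,1],[0,0.005,0.006,0,0,0,1],[0,0.005,0.006,0,0,0,1],[0,0.005,0.006,0,0,0,1],[0,0.005,0.006,0,0,0,1],[0,0.005,0.006,0,0,0,1]]
  ]
}}

```text
time_s: 42.68
tcp_pos: [0.5355, -0.0114, 0.0289]
eef_rot: [-0.233, 0.654, 0.678, -0.241]
force: [1.3, 0.9, 0.9]
finger_gap: 0.0252
grip_force: 30.0
```

```bash
python3 - <<'E'
from meas import *
a=grip(); M=Rq(status.state()["eef_rot"]); print("F tool",M.inv().apply(status.state()["force"]).round(1))
E
```

```text
t 42.68 axis [ 0.5614 -0.0105  0.0607] lean 39.2 gap 0.025160593901434627 F [1.3 0.9 0.9] q6 1.61
F tool [ 0.8  0.5 -1.5]
```

Call:
{"fn": "play_rows", "kwargs": {
  "series": [
    [[0,-0.004,-0.005,0,0,0,1],[0,-0.008,-0.01,0,0,0,1],[0,0.003,-0.011,-0.2,0,0,1],[0,0.013,-0.012,-0.4,0,0,1],[0,0.023,-0.014,-0.6,0,0,1],[0,0.0276,-0.0164,-0.678,0,0,1],[0,0.0276,-0.0164,-0.678,0,0,1]]
  ]
}}

```text
time_s: 43.27
tcp_pos: [0.5472, -0.0109, 0.0284]
eef_rot: [-0.113, 0.686, 0.71, -0.116]
force: [0.6, 0.3, -2.3]
finger_gap: 0.0252
grip_force: 30.0
```

Call:
{"fn": "play_rows", "kwargs": {
  "series": [
    [[0,0.011,-0.001,-0.2,0,0,1],[0,0.021,-0.002,-0.4,0,0,1],[0,0.031,-0.005,-0.6,0,0,1],[0,0.0356,-0.0064,-0.678,0,0,1],[0,0.0356,-0.0064,-0.678,0,0,1]]
  ]
}}

```text
time_s: 43.68
tcp_pos: [0.5608, -0.0101, 0.025]
eef_rot: [0.008, 0.695, 0.719, 0.01]
force: [0.9, -0.6, -3.0]
finger_gap: 0.0255
grip_force: 30.0
```

Call:
{"fn": "play_rows", "kwargs": {
  "series": [
    [[0,0.011,-0.001,-0.2,0,0,1],[0,0.021,-0.002,-0.4,0,0,1],[0,0.031,-0.005,-0.6,0,0,1],[0,0.0356,-0.0064,-0.678,0,0,1],[0,0.0356,-0.0064,-0.678,0,0,1],[0,0.0356,-0.0064,-0.678,0,0,1],[0,0.0356,-0.0064,-0.678,0,0,1]]
  ]
}}

```text
time_s: 44.27
tcp_pos: [0.578, -0.01, 0.028]
eef_rot: [0.131, 0.682, 0.706, 0.137]
force: [0.4, -0.1, -2.2]
finger_gap: 0.0254
grip_force: 30.0
```

```bash
python3 - <<'E'
from meas import *
a=grip(); rl((.5607,-.012),92,1,3,dz=a[2]-.0607); a=grip()
steps([((.5615,-.0105,.0612),Rdown(2,-22))])
E
```

```text
t 44.27 axis [ 0.5628 -0.0106  0.066 ] lean -21.8 gap 0.02542722613387376 F [ 0.4 -0.1 -2.2] q6 0.25
top body centre [ 0.0001 -0.0011] 71 | pts 109 roll 61.4 c [-0.0005 -0.0001] cost 1.595 ends [-0.0554  0.0727]
scene body centre [-0.0008  0.0007] 195 | pts 0 roll -120.0 c [-0.0008  0.0007] cost nan ends [-0.0585 -0.0028]
all body centre [-0.0009  0.0003] 266 | pts 109 roll 61.4 c [-0.0005 -0.0001] cost 1.595 ends [-0.0583  0.0726]
t 44.57 axis [ 0.5616 -0.0104  0.0657] lean -21.8 gap 0.025072370861559515 F [ 0.4 -0.4 -2. ] q6 0.24
tcp [ 0.577 -0.01   0.023] -> [-0.0, -0.004, 0.01] [-0.006, -0.002, 0.001]meas.py:23: RuntimeWarning: invalid value encountered in scalar divide
  print(nm,"body centre",q.round(4),b.sum(),"| pts",k.sum(),"roll",np.degrees(best.x[0]).round(1),"c",best.x[1:].round(4),"cost",round(best.cost*1e6/k.sum(),3), "ends",np.percentile(s[(abs(x)<.01)&(P[:,2]>.004)&(P[:,2]<.02)&(abs(s)<.09)],[1,99]).round(4) )
```

Call:
{"fn": "play_rows", "kwargs": {
  "series": [
    [[0,-0.002,0.005,0,0,0,1],[0,-0.004,0.01,0,0,0,1],[0,-0.004,0.011,0,0,0,1],[0,-0.004,0.011,0,0,0,1],[0,-0.004,0.011,0,0,0,0.6],[0,-0.004,0.011,0,0,0,0.3],[0,-0.004,0.011,0,0,0,0],[0,-0.004,0.011,0,0,0,0],[0,-0.004,0.011,0,0,0,0],[0,-0.004,0.011,0,0,0,0]]
  ]
}}

```text
time_s: 45.4
tcp_pos: [0.5764, -0.01, 0.023]
eef_rot: [0.131, 0.682, 0.706, 0.137]
force: [-0.4, 0.4, -0.8]
finger_gap: 0.0468
grip_force: 0.0
```

Call:
{"fn": "play_rows", "kwargs": {
  "series": [
    [[0,-0.011,-0.001,0.2,0,0,0],[0,-0.021,-0.002,0.4,0,0,0],[0,-0.031,-0.005,0.6,0,0,0],[0,-0.0362,-0.0066,0.689,0,0,0],[0,-0.0362,-0.0066,0.689,0,0,0]]
  ]
}}

```text
time_s: 45.82
tcp_pos: [0.5641, -0.0103, 0.02]
eef_rot: [0.007, 0.694, 0.72, 0.006]
force: [-0.5, -0.4, 0.1]
finger_gap: 0.0471
grip_force: 0.0
```

Call:
{"fn": "play_rows", "kwargs": {
  "series": [
    [[0,-0.011,-0.001,0.2,0,0,0],[0,-0.021,-0.002,0.4,0,0,0],[0,-0.031,-0.005,0.6,0,0,0],[0,-0.0362,-0.0066,0.689,0,0,0],[0,-0.0362,-0.0066,0.689,0,0,0]]
  ]
}}

```text
time_s: 46.23
tcp_pos: [0.5481, -0.0111, 0.0211]
eef_rot: [-0.119, 0.684, 0.709, -0.122]
force: [-0.6, 0.4, -0.3]
finger_gap: 0.047
grip_force: 0.0
```

Call:
{"fn": "play_rows", "kwargs": {
  "series": [
    [[0,-0.011,-0.001,0.2,0,0,0],[0,-0.021,-0.002,0.4,0,0,0],[0,-0.031,-0.005,0.6,0,0,0],[0,-0.0362,-0.0066,0.689,0,0,0],[0,-0.0362,-0.0066,0.689,0,0,0],[0,-0.0362,-0.0066,0.689,0,0,0]]
  ]
}}

```text
time_s: 46.73
tcp_pos: [0.5346, -0.0119, 0.0291]
eef_rot: [-0.238, 0.653, 0.676, -0.245]
force: [-0.4, -0.1, 0.3]
finger_gap: 0.0471
grip_force: 0.0
```

```bash
python3 - <<'E'
from meas import *
a=grip(); rl((.5607,-.012),92,1,4); a=grip()
steps([((.5615,-.0105,.0607),Rdown(2,40))])
E
```

```text
t 46.73 axis [ 0.561  -0.0111  0.0605] lean 40.0 gap 0.04708986611503863 F [-0.4 -0.1  0.3] q6 1.62
top body centre [ 0.0004 -0.0008] 483 | pts 156 roll 67.1 c [ 0.0003 -0.0003] cost 1.494 ends [-0.056   0.0726]
scene body centre [0.0003 0.0001] 398 | pts 134 roll 57.1 c [0.     0.0003] cost 1.586 ends [-0.0579  0.0723]
all body centre [ 0.0004 -0.0004] 881 | pts 290 roll 67.2 c [ 0.0001 -0.0001] cost 1.556 ends [-0.0571  0.0726]
t 47.13 axis [ 0.5614 -0.0103  0.0616] lean 40.1 gap 0.046790588950781246 F [ 0.1 -0.5  0.3] q6 1.63
tcp [ 0.535 -0.011  0.029] -> [-0.001, 0.002, 0.002] [-0.003, -0.002, 0.003]
```

Call:
{"fn": "play_rows", "kwargs": {
  "series": [
    [[0,-0.003,0.002,0.1,0,0,0],[0,-0.003,0.002,0.1,0,0,0],[0,-0.003,0.002,0.1,0,0,0.5],[0,-0.003,0.002,0.1,0,0,1],[0,-0.003,0.002,0.1,0,0,1],[0,-0.003,0.002,0.1,0,0,1],[0,-0.003,0.002,0.1,0,0,1],[0,-0.003,0.002,0.1,0,0,1],[0,-0.003,0.002,0.1,0,0,1]]
  ]
}}

```text
time_s: 47.88
tcp_pos: [0.5333, -0.0116, 0.0305]
eef_rot: [-0.256, 0.646, 0.669, -0.264]
force: [-3.9, 0.3, 6.5]
finger_gap: 0.0252
grip_force: 30.0
```

```bash
python3 - <<'E'
from meas import *
a=grip(); M=Rq(status.state()["eef_rot"]); print("F tool",M.inv().apply(status.state()["force"]).round(1)); rl((.5607,-.012),92,1,3)
E
```

```text
t 47.88 axis [ 0.5613 -0.0106  0.0604] lean 43.2 gap 0.025207944055320616 F [-3.9  0.3  6.5] q6 1.68
F tool [ 0.4 -7.3 -2.1]
top body centre [ 0.0012 -0.0009] 451 | pts 114 roll 66.5 c [0.0003 0.0009] cost 1.745 ends [-0.0561  0.0726]
scene body centre [-0.0003  0.0001] 340 | pts 104 roll 56.8 c [0.0001 0.001 ] cost 1.522 ends [-0.0585  0.0725]
all body centre [ 0.0004 -0.0003] 791 | pts 218 roll 68.0 c [0.0001 0.0008] cost 1.646 ends [-0.0577  0.0726]
```

Call:
{"fn": "play_rows", "kwargs": {
  "series": [
    [[0,-0.006,-0.005,0,0,0,1],[0,-0.012,-0.009,0,0,0,1],[0,-0.001,-0.01,-0.2,0,0,1],[0,0.009,-0.011,-0.4,0,0,1],[0,0.019,-0.013,-0.6,0,0,1],[0,0.0258,-0.0162,-0.722,0,0,1],[0,0.0258,-0.0162,-0.722,0,0,1]]
  ]
}}

```text
time_s: 48.77
tcp_pos: [0.545, -0.011, 0.0292]
eef_rot: [-0.129, 0.683, 0.707, -0.131]
force: [0.6, -0.7, -2.0]
finger_gap: 0.0252
grip_force: 30.0
```

Call:
{"fn": "play_rows", "kwargs": {
  "series": [
    [[0,0.011,-0.001,-0.2,0,0,1],[0,0.021,-0.002,-0.4,0,0,1],[0,0.031,-0.005,-0.6,0,0,1],[0,0.0378,-0.0072,-0.722,0,0,1],[0,0.0378,-0.0072,-0.722,0,0,1]]
  ]
}}

```text
time_s: 49.18
tcp_pos: [0.5589, -0.0103, 0.025]
eef_rot: [0.0, 0.695, 0.719, 0.002]
force: [0.1, -0.5, -2.5]
finger_gap: 0.0254
grip_force: 30.0
```

Call:
{"fn": "play_rows", "kwargs": {
  "series": [
    [[0,0.011,-0.001,-0.2,0,0,1],[0,0.021,-0.002,-0.4,0,0,1],[0,0.031,-0.005,-0.6,0,0,1],[0,0.0378,-0.0072,-0.722,0,0,1],[0,0.0378,-0.0072,-0.722,0,0,1],[0,0.0378,-0.0072,-0.722,0,0,1],[0,0.0378,-0.0072,-0.722,0,0,1],[0,0.0378,-0.0072,-0.722,0,0,1]]
  ]
}}

```text
time_s: 49.85
tcp_pos: [0.5773, -0.0102, 0.0278]
eef_rot: [0.131, 0.682, 0.707, 0.136]
force: [-0.0, 0.3, -3.0]
finger_gap: 0.025
grip_force: 30.0
```

```bash
python3 - <<'E'
from meas import *
a=grip(); rl((.5607,-.012),92,1,4,dz=a[2]-.0607); a=grip()
steps([((.5615,-.0105,.0607),Rdown(2,-22))])
E
```

```text
t 49.85 axis [ 0.5621 -0.0108  0.0659] lean -21.8 gap 0.024994563108950894 F [-0.   0.3 -3. ] q6 0.25
top body centre [-0.0007 -0.0002] 101 | pts 170 roll 15.9 c [-0.0008 -0.0003] cost 2.39 ends [-0.0557  0.0727]
scene body centre [-0.0024  0.001 ] 250 | pts 0 roll -120.0 c [-0.0024  0.001 ] cost nan ends [-0.0583  0.0015]
all body centre [-0.002   0.0008] 351 | pts 170 roll 15.9 c [-0.0008 -0.0003] cost 2.39 ends [-0.0579  0.0727]
t 50.25 axis [ 0.5605 -0.0105  0.0657] lean -21.8 gap 0.025326564420269853 F [-0.1 -0.3 -2.4] q6 0.24
tcp [ 0.577 -0.01   0.023] -> [-0.0, -0.002, 0.013] [-0.007, -0.002, 0.001]meas.py:23: RuntimeWarning: invalid value encountered in scalar divide
  print(nm,"body centre",q.round(4),b.sum(),"| pts",k.sum(),"roll",np.degrees(best.x[0]).round(1),"c",best.x[1:].round(4),"cost",round(best.cost*1e6/k.sum(),3), "ends",np.percentile(s[(abs(x)<.01)&(P[:,2]>.004)&(P[:,2]<.02)&(abs(s)<.09)],[1,99]).round(4) )
```

Call:
{"fn": "play_rows", "kwargs": {
  "series": [
    [[0,-0.001,0.006,0,0,0,1],[0,-0.002,0.011,0,0,0,1],[0,-0.002,0.0125,0,0,0,1],[0,-0.002,0.0125,0,0,0,1],[0,-0.002,0.0125,0,0,0,0.6],[0,-0.002,0.0125,0,0,0,0.3],[0,-0.002,0.0125,0,0,0,0],[0,-0.002,0.0125,0,0,0,0],[0,-0.002,0.0125,0,0,0,0],[0,-0.002,0.0125,0,0,0,0]]
  ]
}}

```text
time_s: 51.08
tcp_pos: [0.5766, -0.0101, 0.0227]
eef_rot: [0.131, 0.682, 0.706, 0.136]
force: [0.4, 0.1, 0.4]
finger_gap: 0.0467
grip_force: 0.0
```

Call:
{"fn": "play_rows", "kwargs": {
  "series": [
    [[0,0,-0.04,0,0,0,0],[0,0,-0.1,0,0,0,0],[0,0,-0.18,0,0,0,0],[-0.05,0.05,-0.27,0.1,0,0,0],[-0.15,0.1,-0.35,0.3,0,0,0],[-0.25,0.15,-0.4,0.5,0,0,0],[-0.33,0.15,-0.4,0.7,0,0,0],[-0.33,0.15,-0.4,0.73,0,0,0],[-0.33,0.15,-0.4,0.73,0,0,0]]
  ]
}}

```text
time_s: 51.83
tcp_pos: [0.5798, -0.144, 0.1949]
eef_rot: [-0.002, 0.694, 0.72, -0.003]
force: [0.3, 0.2, -0.5]
finger_gap: 0.0469
grip_force: 0.0
```

```bash
python3 - <<'E'
from meas import *
grip(); cs=avg(6); roll(cs,(.5607,-.012),92,1); roll(cs,(.5738,.1579),77.2,-1)
im=np.mean([q.im.astype(float) for q in cs[0::2]],0).astype(np.uint8); im2=np.mean([q.im.astype(float) for q in cs[1::2]],0).astype(np.uint8)
def cr(q,im,p): u,v=map(int,q.px(p)); return cv2.resize(im[v-20:v+20,u-25:u+25],(400,320),interpolation=cv2.INTER_LANCZOS4)
cv2.imwrite("pics/f1.png",np.vstack([np.hstack([cr(cs[1],im2,p),cr(cs[0],im,p)])[:300] for p in ([.561,.02,.06],[.56,.12,.06])])[:600]); s=st()
E
```

```text
t 51.83 axis [ 0.5801 -0.1439  0.2359] lean 0.4 gap 0.04688707588251155 F [ 0.3  0.2 -0.5] q6 1.15
top body centre [ 0.0009 -0.0007] 891 | pts 264 roll 21.4 c [ 0.0003 -0.0002] cost 1.835 ends [-0.0557  0.0726]
scene body centre [-0.0001  0.0003] 743 | pts 213 roll 16.8 c [-0.0005  0.0007] cost 1.397 ends [-0.0584  0.0722]
all body centre [ 0.0003 -0.0002] 1634 | pts 477 roll 19.3 c [-0.0001  0.0002] cost 1.682 ends [-0.0575  0.0726]
top body centre [ 0.0004 -0.0005] 903 | pts 268 roll 99.2 c [ 0.0007 -0.003 ] cost 2.272 ends [-0.0593  0.0698]
scene body centre [-0.0001  0.0005] 604 | pts 243 roll 2.0 c [0.0003 0.0005] cost 2.028 ends [-0.0541  0.0733]
all body centre [ 0.0001 -0.0001] 1507 | pts 511 roll 1.0 c [0.0005 0.0002] cost 2.202 ends [-0.0587  0.0718]
t 52.43 tcp [ 0.5777 -0.1414  0.1934] gap 0.0472 F [-0.1 -0.8 -0.4] grip 0.0
R [[-0.036, 0.999, -0.002], [0.999, 0.036, 0.001], [0.001, -0.001, -1.0]]
```

View pics/f1.png

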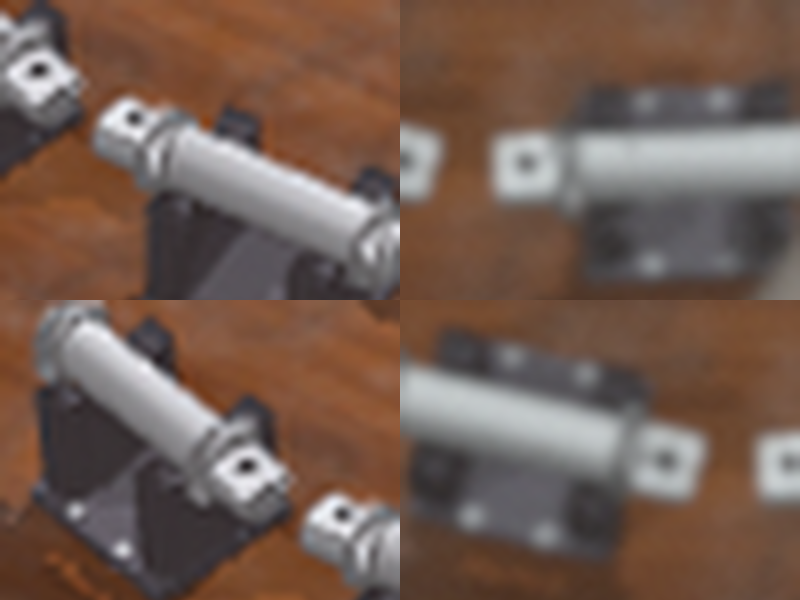

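Left block (bottom row): the dimple is centred and the roll is about 1–2°. Middle block (top row): the flat still leans about 19° away from the robot. One more correction of -19°.

```bash
python3 - <<'E'
from plan import *
C=np.array([.5615,-.0105,.061]); Q=Rdown(2,10)
H=C-Q.apply([0,0,.1]); steps([(H,Q)])
steps([(C,Q)],p=H+Q.apply([0,0,HZ]),M=Q)
E
```

```text
tcp [ 0.572 -0.01   0.119] -> [0.328, -0.003, 0.186] [0.331, -0.002, 0.003]
tcp [ 0.554 -0.011  0.021] -> [-0.0, -0.0, 0.25] [0.0, 0.0, 0.0]
```

Call:
{"fn": "play_rows", "kwargs": {
  "series": [
    [[0.08,0,0,0.1,0,0,0],[0.17,0,0,0.2,0,0,0],[0.25,0,0.03,0.331,0,0,0],[0.31,-0.003,0.1,0.331,0,0,0],[0.328,-0.003,0.16,0.331,0,0,0],[0.328,-0.003,0.186,0.331,0,0,0],[0.328,-0.003,0.186,0.331,0,0,0],[0.328,-0.003,0.186,0.331,0,0,0]]
  ]
}}

```text
time_s: 53.1
tcp_pos: [0.5717, -0.0124, 0.12]
eef_rot: [-0.061, 0.692, 0.716, -0.063]
force: [-0.0, 0.5, 1.2]
finger_gap: 0.0469
grip_force: 0.0
```

```bash
python3 - <<'E'
from meas import *
for _ in range(2): Cam("top")
grip(); steps([((.5615,-.0105,.061),Rdown(2,10))])
E
```

```text
t 53.2 axis [ 0.5794 -0.0123  0.1612] lean 9.9 gap 0.04693681620069685 F [ 0.2  0.1 -0.4] q6 1.22
tcp [ 0.554 -0.011  0.021] -> [0.006, -0.001, 0.254] [0.003, -0.002, -0.003]
```

Call:
{"fn": "play_rows", "kwargs": {
  "series": [
    [[0.005,0,0.06,0,0,0,0],[0.005,0,0.13,0,0,0,0],[0.005,0,0.19,0,0,0,0],[0.005,0,0.23,0,0,0,0],[0.005,0,0.252,0,0,0,0],[0.005,0,0.252,0,0,0,0],[0.005,0,0.252,0,0,0,0]]
  ]
}}

```text
time_s: 53.78
tcp_pos: [0.555, -0.0102, 0.0211]
eef_rot: [-0.061, 0.692, 0.717, -0.062]
force: [0.4, 0.6, 0.3]
finger_gap: 0.0466
grip_force: 0.0
```

```bash
python3 - <<'E'
from meas import *
for _ in range(3): Cam("top"); grip()
steps([((.5615,-.0105,.061),Rdown(2,10))])
E
```

```text
t 53.83 axis [ 0.5623 -0.0098  0.0617] lean 9.9 gap 0.04724376042016544 F [ 0.7  0.4 -0. ] q6 1.05
t 53.88 axis [ 0.5623 -0.0097  0.0617] lean 9.9 gap 0.046855586762029944 F [-1.4  0.1 -0.8] q6 1.05
t 53.93 axis [ 0.5623 -0.0095  0.0616] lean 9.9 gap 0.046963759823989544 F [-0.3  0.2 -0.4] q6 1.05
tcp [ 0.554 -0.011  0.021] -> [-0.002, -0.002, 0.002] [0.003, -0.002, 0.001]
```

Call:
{"fn": "play_rows", "kwargs": {
  "series": [
    [[-0.002,-0.002,0.001,0,0,0,0.3],[-0.002,-0.002,0.001,0,0,0,0.5],[-0.002,-0.002,0.001,0,0,0,1],[-0.002,-0.002,0.001,0,0,0,1],[-0.002,-0.002,0.001,0,0,0,1],[-0.002,-0.002,0.001,0,0,0,1],[-0.002,-0.002,0.001,0,0,0,1]]
  ]
}}

```text
time_s: 54.52
tcp_pos: [0.5551, -0.0103, 0.0202]
eef_rot: [-0.06, 0.692, 0.717, -0.061]
force: [6.7, -0.1, 1.6]
finger_gap: 0.0254
grip_force: 30.0
```

```bash
python3 - <<'E'
from meas import *
grip(); rl((.5607,-.012),92,1,4)
E
```

```text
t 54.52 axis [ 0.5621 -0.0101  0.0606] lean 9.8 gap 0.02537264588719218 F [ 6.7 -0.1  1.6] q6 1.04
top body centre [ 0.001  -0.0002] 32 | pts 0 roll -120.0 c [ 0.001  -0.0002] cost nan ends [-0.0563 -0.0346]
scene body centre [-0.0006  0.0003] 387 | pts 122 roll -94.0 c [-0.0045 -0.0028] cost 1.289 ends [-0.0587  0.0712]
all body centre [-0.0005  0.0003] 419 | pts 122 roll -94.0 c [-0.0045 -0.0028] cost 1.289 ends [-0.0584  0.071 ]meas.py:23: RuntimeWarning: invalid value encountered in scalar divide
  print(nm,"body centre",q.round(4),b.sum(),"| pts",k.sum(),"roll",np.degrees(best.x[0]).round(1),"c",best.x[1:].round(4),"cost",round(best.cost*1e6/k.sum(),3), "ends",np.percentile(s[(abs(x)<.01)&(P[:,2]>.004)&(P[:,2]<.02)&(abs(s)<.09)],[1,99]).round(4) )
```

Call:
{"fn": "play_rows", "kwargs": {
  "series": [
    [[0,0.001,-0.005,0,0,0,1],[0,0.002,-0.01,0,0,0,1],[0,0.012,-0.011,-0.18,0,0,1],[0,0.022,-0.012,-0.36,0,0,1],[0,0.0306,-0.0139,-0.533,0,0,1],[0,0.0306,-0.0139,-0.533,0,0,1],[0,0.0306,-0.0139,-0.533,0,0,1],[0,0.0306,-0.0139,-0.533,0,0,1]]
  ]
}}

```text
time_s: 55.58
tcp_pos: [0.5667, -0.0093, 0.0233]
eef_rot: [0.035, 0.693, 0.719, 0.038]
force: [-0.1, -0.6, -2.0]
finger_gap: 0.0248
grip_force: 30.0
```

```bash
python3 - <<'E'
from meas import *
a=grip(); rl((.5607,-.012),92,1,3,dz=a[2]-.0607); a=grip()
steps([((.5622,-.0105,.0606),Rdown(2,-6))])
E
```

```text
t 55.58 axis [ 0.5625 -0.0095  0.0641] lean -5.9 gap 0.024780618020949045 F [-0.1 -0.6 -2. ] q6 0.69meas.py:23: RuntimeWarning: invalid value encountered in scalar divide
  print(nm,"body centre",q.round(4),b.sum(),"| pts",k.sum(),"roll",np.degrees(best.x[0]).round(1),"c",best.x[1:].round(4),"cost",round(best.cost*1e6/k.sum(),3), "ends",np.percentile(s[(abs(x)<.01)&(P[:,2]>.004)&(P[:,2]<.02)&(abs(s)<.09)],[1,99]).round(4) )
Traceback (most recent call last):
  File "meas.py", line 29, in rl
    roll(cs,C,deg,sg)
    ~~~~^^^^^^^^^^^^^
  File "meas.py", line 23, in roll
    print(nm,"body centre",q.round(4),b.sum(),"| pts",k.sum(),"roll",np.degrees(best.x[0]).round(1),"c",best.x[1:].round(4),"cost",round(best.cost*1e6/k.sum(),3), "ends",np.percentile(s[(abs(x)<.01)&(P[:,2]>.004)&(P[:,2]<.02)&(abs(s)<.09)],[1,99]).round(4) )
                                                                                                                                                                          ~~~~~~~~~~~~~^^^^^^^^^^^^^^^^^^^^^^^^^^^^^^^^^^^^^^^^^^^^^^^^^^^^^^^^^^^^^^^^
IndexError: index -1 is out of bounds for axis 0 with size 0
```

Occluded while held. I'll lower it, release, retreat and measure.

Call:
{"fn": "play_rows", "kwargs": {
  "series": [
    [[0,0,0.004,0,0,0,1],[0,-0.001,0.008,0,0,0,1],[0,-0.001,0.0095,0,0,0,1],[0,-0.001,0.0095,0,0,0,1],[0,-0.001,0.0095,0,0,0,0.6],[0,-0.001,0.0095,0,0,0,0.3],[0,-0.001,0.0095,0,0,0,0],[0,-0.001,0.0095,0,0,0,0],[0,-0.001,0.0095,0,0,0,0]]
  ]
}}

```text
time_s: 56.63
tcp_pos: [0.5662, -0.01, 0.0191]
eef_rot: [0.036, 0.694, 0.718, 0.038]
force: [0.7, -0.0, -0.3]
finger_gap: 0.0462
grip_force: 0.0
```

Call:
{"fn": "play_rows", "kwargs": {
  "series": [
    [[0,0,-0.04,0,0,0,0],[0,0,-0.1,0,0,0,0],[0,0,-0.18,0,0,0,0],[-0.05,0.03,-0.27,0.1,0,0,0],[-0.15,0.04,-0.35,0.2,0,0,0],[-0.25,0.04,-0.4,0.2,0,0,0],[-0.33,0.04,-0.4,0.2,0,0,0],[-0.36,0.04,-0.4,0.2,0,0,0],[-0.36,0.04,-0.4,0.2,0,0,0]]
  ]
}}

```text
time_s: 57.38
tcp_pos: [0.5701, -0.1588, 0.1808]
eef_rot: [0.0, 0.697, 0.718, 0.0]
force: [-0.6, 0.2, -1.3]
finger_gap: 0.047
grip_force: 0.0
```

```bash
python3 - <<'E'
from meas import *
grip(); cs=avg(8); roll(cs,(.5607,-.012),92,1); roll(cs,(.5738,.1579),77.2,-1); s=st()
E
```

```text
t 57.38 axis [ 0.57   -0.1588  0.2218] lean -0.1 gap 0.04704253030717593 F [-0.6  0.2 -1.3] q6 1.12
top body centre [ 0.001  -0.0007] 1193 | pts 349 roll 0.2 c [ 0.0002 -0.    ] cost 1.99 ends [-0.056   0.0726]
scene body centre [-0.0002  0.0003] 980 | pts 280 roll 5.1 c [-0.0005  0.0006] cost 1.351 ends [-0.0583  0.0719]
all body centre [ 0.0003 -0.0002] 2173 | pts 629 roll 2.9 c [-0.0002  0.0003] cost 1.745 ends [-0.0573  0.0726]
top body centre [ 0.0002 -0.0005] 1211 | pts 366 roll 6.9 c [ 0.001  -0.0002] cost 2.082 ends [-0.0592  0.0698]
scene body centre [-0.0002  0.0005] 800 | pts 335 roll -0.5 c [-0.0001  0.0008] cost 2.05 ends [-0.0545  0.0725]
all body centre [-0.     -0.0001] 2011 | pts 701 roll 3.8 c [0.0004 0.0002] cost 2.129 ends [-0.0587  0.0711]
t 58.18 tcp [ 0.5707 -0.154   0.1799] gap 0.0469 F [-0.3 -0.8  0.4] grip 0.0
R [[-0.035, 0.999, -0.0], [0.999, 0.035, 0.001], [0.001, -0.0, -1.0]]
```

```bash
python3 - <<'E'
from meas import *
cs=avg(8)
for C,deg,sg in (((.561,-.012),92,1),((.5738,.1579),77.2,-1)):
    u=np.array([np.cos(np.deg2rad(deg)),np.sin(np.deg2rad(deg)),0]); n=np.array([u[1],-u[0],0])
    for nm,q in (("top",cs[0::2]),("scene",cs[1::2]),("all",cs)):
        P=np.vstack([c.P.reshape(-1,3) for c in q])-[*C,.062]; s=P@u*sg;x=P@n;z=P[:,2]
        k=(s>.055)&(s<.071)&(abs(x)<.0075)&(z>.002)&(z<.014)
        for _ in range(3):
            A=np.c_[x[k],np.ones(k.sum())]; co,_r,_,_=np.linalg.lstsq(A,z[k],rcond=None); r_=z[k]-A@co; k[np.where(k)[0][abs(r_)>2.5*r_.std()]]=False
        sd=np.degrees(r_.std()/np.sqrt(k.sum())/x[k].std()); print(nm,k.sum(),"tilt",np.degrees(np.arctan(-co[0])).round(1),"+-",sd.round(1),"h mm",(co[1]*1000).round(1))
P=cs[1].P.reshape(-1,3); k=(abs(P[:,0]-.466)<.05)&(abs(P[:,1]-.38)<.03)&(P[:,2]>.225)&(P[:,2]<.26); print("clamp top",k.sum(),P[k].mean(0).round(3),P[k].max(0).round(3))
E
```

```text
top 169 tilt -1.7 +- 3.1 h mm 8.1
scene 125 tilt -1.4 +- 2.3 h mm 8.5
all 293 tilt -1.7 +- 2.0 h mm 8.3
top 182 tilt -3.8 +- 2.9 h mm 7.7
scene 125 tilt 1.9 +- 2.7 h mm 8.5
all 310 tilt -1.7 +- 2.1 h mm 8.0
clamp top 97 [0.468 0.376 0.238] [0.488 0.389 0.247]
```

Both flats are up within about 3°, the clamp still hangs on the peg and the gripper is clear. I'll hand it in.

```bash
python3 -c "
from workcell import r
print(r.sign_off())"
```

```text
the job is handed in; nothing more can be done
None
```

The job is handed in, and the hand-in returned no verdict: the clamp hangs on the peg by its eye, and both shafts found on the bench lie centred in the left and middle V-blocks with their flats measured within about 4° of straight up (limit 8°).

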